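Repack the picture-hanging kit in layers, pressing every plate flat

TASK

Repack the picture-hanging kit in the open aluminium case: stack the loose flat spacer plates on its rubber pad, largest first, each smaller one centred (within a centimetre) and square on the one below, and each time let go of the plate and press it down firmly (about 10 N) with the fingertips to feel that it lies flat before you add the next. The yellow stud finder and the round nail tin go flat on the floor of the other compartment. Last of all, lay the spirit level lengthwise over everything, in the notches of the two end walls and sticking out about equally at both ends, let go and press it down firmly too; leave the other things on the cabinet alone.

Things in the scene. Friction and masses are not known exactly. Their poses are not given: they have to be found in the camera images.
- case: the open aluminium kit case, fixed to the cabinet top: 158 (x) x 288 (y) x 66 mm high, walls 4 mm, floor 4 mm thick; origin at the centre of its underside, x across its width, y along its length, z up. A 4 mm wide, 34 mm high cross wall at y = 0 parts it into two compartments, each 150 (x) x 138 mm (y) inside. Each end wall has a 42 mm wide notch in its middle, open upwards, whose floor is 52 mm above the underside
- case_pad (a point): centre of the top face of the black rubber pad (112 x 76 x 3 mm) on the floor of the case's -y compartment, where the plates are stacked, 7 mm above the case's underside; axes as the case
- case_bay (a point): centre of the bare floor of the +y compartment, for stud finder and nail tin; 4 mm above the case's underside; axes as the case
- case_rest (a point): middle of the case at the height of the notch floors (52 mm above the underside), midway between the two end notches, which lie 142 mm away along +y and -y; axes as the case
- plate1_mid (a point): centre (half-way up) of the largest aluminium spacer plate, 100 (x) x 64 (y) x 10 mm thick, 0.04 to 0.23 kg, with two dark screw holes on its top; z is up when lying flat; either way round will do. May be absent
- plate2_mid (a point): centre (half-way up) of the second largest aluminium spacer plate, 86 (x) x 54 (y) x 10 mm thick, 0.04 to 0.23 kg, with two dark screw holes on its top; z is up when lying flat; either way round will do. May be absent
- plate3_mid (a point): centre (half-way up) of the third largest aluminium spacer plate, 72 (x) x 44 (y) x 10 mm thick, 0.04 to 0.23 kg, with two dark screw holes on its top; z is up when lying flat; either way round will do. May be absent
- plate4_mid (a point): centre (half-way up) of the smallest aluminium spacer plate, 58 (x) x 34 (y) x 10 mm thick, 0.04 to 0.23 kg, with two dark screw holes on its top; z is up when lying flat; either way round will do. May be absent
- finder_mid (a point): centre of the yellow stud finder, a block 110 (x) x 50 (y) x 28 mm with rounded edges and a dark screen on its top; z up when lying flat
- tin_mid (a point): centre of the closed round steel nail tin, 46 mm across (lid rim 47), 28 mm high; z up when standing flat
- level_mid (a point): centre of the wooden spirit level with brass ends, 330 (x) x 30 (y) x 36 mm high (z up), vial in the middle of its top; about 0.22 kg; either way round will do
- hammer: hammer with wooden handle, 270 mm long; a bystander, origin at its underside, to be left alone
- nail_tray: white ceramic tray of nails 120 x 85 x 22 mm; a bystander, origin at its underside, to be left alone
- polish_tin: flat black polish tin 72 mm across; a bystander, origin at its underside, to be left alone
- shoe_brush: shoe brush 150 x 50 x 40 mm; a bystander, origin at its underside, to be left alone
- key_bowl: blue bowl 100 mm across; a bystander, origin at its underside, to be left alone
- spray: white spray bottle 48 mm across, 120 mm high; a bystander, origin at its underside, to be left alone
Things that resemble listed ones, but are neither listed nor needed, are in the scene too. What is shaped like the part that bears plate3_mid but blue or green is not meant. What is shaped like the part that bears plate2_mid but brown is not meant.

How it is judged:
On the way, in this order (a step that is already met when the one before it is completed fails the run):
1. the largest plate (if present) lies flat, centred and square on the stack, let go (horizontal distance between plate1_mid and case_pad below 0.01 m and angle between the x axis of plate1_mid and the x axis of case_pad, either way round below 0.14 rad and angle between plate1_mid's own z axis and vertical below 0.05 rad and z of plate1_mid in the frame of case_pad below 0.008 m and contact force between plate1 and case above 0.1 N and contact force between the fingers and plate1 below 0.1 N and linear speed of plate1 below 0.01 m/s), for 0.2 s.
2. it is pressed down with the fingers (more than 4 N) where it lies (horizontal distance between plate1_mid and case_pad below 0.01 m and angle between the x axis of plate1_mid and the x axis of case_pad, either way round below 0.14 rad and angle between plate1_mid's own z axis and vertical below 0.05 rad and z of plate1_mid in the frame of case_pad below 0.008 m and contact force between plate1 and case above 4 N and contact force between the fingers and plate1 above 3 N), for 0.06 s.
3. the second largest plate (if present) lies flat, centred and square on the stack, let go (horizontal distance between plate2_mid and case_pad below 0.01 m and angle between the x axis of plate2_mid and the x axis of case_pad, either way round below 0.14 rad and angle between plate2_mid's own z axis and vertical below 0.05 rad and z of plate2_mid in the frame of case_pad below 0.018 m and (contact force between plate2 and case above 0.1 N or contact force between plate2 and plate1 above 0.1 N) and contact force between the fingers and plate2 below 0.1 N and linear speed of plate2 below 0.01 m/s), for 0.2 s.
4. it is pressed down with the fingers (more than 4 N) where it lies (horizontal distance between plate2_mid and case_pad below 0.01 m and angle between the x axis of plate2_mid and the x axis of case_pad, either way round below 0.14 rad and angle between plate2_mid's own z axis and vertical below 0.05 rad and z of plate2_mid in the frame of case_pad below 0.018 m and (contact force between plate2 and case above 4 N or contact force between plate2 and plate1 above 4 N) and contact force between the fingers and plate2 above 3 N), for 0.06 s.
5. the third largest plate (if present) lies flat, centred and square on the stack, let go (horizontal distance between plate3_mid and case_pad below 0.01 m and angle between the x axis of plate3_mid and the x axis of case_pad, either way round below 0.14 rad and angle between plate3_mid's own z axis and vertical below 0.05 rad and z of plate3_mid in the frame of case_pad below 0.028 m and (contact force between plate3 and case above 0.1 N or contact force between plate3 and plate1 above 0.1 N or contact force between plate3 and plate2 above 0.1 N) and contact force between the fingers and plate3 below 0.1 N and linear speed of plate3 below 0.01 m/s), for 0.2 s.
6. it is pressed down with the fingers (more than 4 N) where it lies (horizontal distance between plate3_mid and case_pad below 0.01 m and angle between the x axis of plate3_mid and the x axis of case_pad, either way round below 0.14 rad and angle between plate3_mid's own z axis and vertical below 0.05 rad and z of plate3_mid in the frame of case_pad below 0.028 m and (contact force between plate3 and case above 4 N or contact force between plate3 and plate1 above 4 N or contact force between plate3 and plate2 above 4 N) and contact force between the fingers and plate3 above 3 N), for 0.06 s.
7. the smallest plate (if present) lies flat, centred and square on the stack, let go (horizontal distance between plate4_mid and case_pad below 0.01 m and angle between the x axis of plate4_mid and the x axis of case_pad, either way round below 0.14 rad and angle between plate4_mid's own z axis and vertical below 0.05 rad and z of plate4_mid in the frame of case_pad below 0.038 m and (contact force between plate4 and case above 0.1 N or contact force between plate4 and plate1 above 0.1 N or contact force between plate4 and plate2 above 0.1 N or contact force between plate4 and plate3 above 0.1 N) and contact force between the fingers and plate4 below 0.1 N and linear speed of plate4 below 0.01 m/s), for 0.2 s.
8. it is pressed down with the fingers (more than 4 N) where it lies (horizontal distance between plate4_mid and case_pad below 0.01 m and angle between the x axis of plate4_mid and the x axis of case_pad, either way round below 0.14 rad and angle between plate4_mid's own z axis and vertical below 0.05 rad and z of plate4_mid in the frame of case_pad below 0.038 m and (contact force between plate4 and case above 4 N or contact force between plate4 and plate1 above 4 N or contact force between plate4 and plate2 above 4 N or contact force between plate4 and plate3 above 4 N) and contact force between the fingers and plate4 above 3 N), for 0.06 s.
9. with plates, stud finder and tin all in, the level lies in both notches, let go (horizontal distance between each of plate1_mid, plate2_mid, plate3_mid, plate4_mid and case_pad below 0.01 m and angle between the x axis of each of plate1_mid, plate2_mid, plate3_mid, plate4_mid and the x axis of case_pad, either way round below 0.14 rad and angle between each of plate1_mid, plate2_mid, plate3_mid, plate4_mid's own z axis and vertical below 0.05 rad and z of plate1_mid in the frame of case_pad below 0.008 m and z of plate2_mid in the frame of case_pad below 0.018 m and z of plate3_mid in the frame of case_pad below 0.028 m and z of plate4_mid in the frame of case_pad below 0.038 m and x of finder_mid in the frame of case_bay between -0.06 and 0.06 m and y of finder_mid in the frame of case_bay between -0.06 and 0.06 m and z of each of finder_mid, tin_mid in the frame of case_bay below 0.018 m and angle between each of finder_mid, tin_mid's own z axis and vertical below 0.08 rad and x of tin_mid in the frame of case_bay between -0.06 and 0.06 m and y of tin_mid in the frame of case_bay between -0.06 and 0.06 m and horizontal distance between level_mid and case_rest below 0.018 m and angle between the x axis of level_mid and the y axis of case_rest, either way round below 0.09 rad and angle between level_mid's own z axis and vertical below 0.06 rad and z of level_mid in the frame of case_rest between 0.014 and 0.022 m and contact force between the fingers and level below 0.1 N and linear speed of level below 0.01 m/s), for 0.2 s.
10. the level is pressed down with the fingers (horizontal distance between level_mid and case_rest below 0.018 m and angle between the x axis of level_mid and the y axis of case_rest, either way round below 0.09 rad and angle between level_mid's own z axis and vertical below 0.06 rad and z of level_mid in the frame of case_rest between 0.014 and 0.022 m and contact force between the fingers and level above 3 N and contact force between level and case above 5 N), for 0.06 s.
At the end, for the whole second after the job is handed in: Plates flat, largest lowest, within 10 mm of the pad's centre and square to the case (0.14 rad); stud finder and tin flat on the other compartment's floor; level upright in both notches, its centre within 18 mm of the case's middle; all let go and at rest (all of step 9 and z of each of plate2_mid, plate3_mid, plate4_mid in the frame of plate1_mid above 0.007 m and z of each of plate3_mid, plate4_mid in the frame of plate2_mid above 0.007 m and z of plate4_mid in the frame of plate3_mid above 0.007 m and contact force between the fingers and plate1 below 0.1 N and linear speed of each of plate1, plate2, plate3, plate4, finder, tin below 0.01 m/s and contact force between the fingers and plate2 below 0.1 N and contact force between the fingers and plate3 below 0.1 N and contact force between the fingers and plate4 below 0.1 N and contact force between the fingers and finder below 0.1 N and contact force between the fingers and tin below 0.1 N); the robot touches nothing.
It fails at once if a plate, the stud finder or the tin is handled while the level lies on the case (horizontal distance between level_mid and case_rest below 0.03 m and contact force between level and case above 0.3 N and contact force between the fingers and level below 0.1 N and (contact force between the fingers and plate1 above 0.5 N or contact force between the fingers and plate2 above 0.5 N or contact force between the fingers and plate3 above 0.5 N or contact force between the fingers and plate4 above 0.5 N or contact force between the fingers and finder above 0.5 N or contact force between the fingers and tin above 0.5 N)).
It fails at once if a bystander is moved more than 3 cm (distance of any of hammer, nail_tray, polish_tin, shoe_brush, key_bowl, spray from where it was at the start of the episode above 0.03 m).
Of plate1, plate2, plate3, plate4 only 2 to 4 are there at a start; the rules pass over those that are not, and their reading is None.
At some moment in a run one of finder, tin, level may be knocked a few centimetres aside while the robot is not near it.
Once in a run the grip may slacken for a moment while it holds something.
It also fails if it takes over 210 s, if anything falls off the work surface, if the arm or the gripper's body presses on something with over 40 N, if the wrist force passes 120 N, or if a joint passes its speed limit or range.

ROBOT

A 6-joint arm with a two-finger parallel gripper is mounted at the origin on the work surface. World frame = base frame: x ahead of the robot, y to its left, z up, the work surface at z = 0. Lengths are in m, angles in rad, forces in N, time in s.
With the tool pointing down it reaches from about 0.3 to 0.875 m from the base axis. Payload 6.4 kg.
Tool frame: the origin (TCP) lies midway between the tips of the shut fingers; the grasp point (between the pads) lies 19 mm behind it; z points along the fingers, y is the direction in which the jaws open and shut (so a half turn about z gives the same grasp; the last joint's range is limited). The gripper opens to 88 mm and grips with 3 to 60 N. Pads are 18 mm wide; open, the fingers measure 123 mm over their backs; the gripper's body (75 mm by 187 mm) begins 45 mm behind the grasp point.
Start: joints at [-1.405, 0.181, 1.607, -0, 1.354, -0.206], TCP at [0.209, -0.536, 0.239] pointing down, gripper open.
Joint ranges: [-2.99, 2.99], [-0.89, 2.07], [0.3, 2.58], [-1.14, 4.28], [0, 2.63], [-3.12, 3.12]. Speed limits (rad/s): [2.57, 2.57, 3.01, 3.14, 3.14, 3.14].

INTERFACE

Orientations are given as a 3x3 rotation matrix whose columns are the frame's x, y, z axes.
In Python, from station import sensors, imaging, order gives the robot as it stands.
- The arm moves only by the shell command python3 -m handwheel 'ROWS'. ROWS is JSON, a list that holds one entry, the list of rows, each a list of 7 numbers: the turn, a rotation vector about the world's x, y, z in rad, then the shift along the world's x, y, z in mm, then the opening, from -1 (shut) to 1 (fully open). In form: [[[ax, ay, az, dx, dy, dz, jaw], ...]]. A call has exactly 5 rows; each row is the pose to reach, as a shift and turn from the pose commanded when the call began; what a row does not reach only later rows make up. A row lasts 1/8 s, in which the tool goes at most 62.5 mm and 10.7 degrees, less where a joint would pass 70% of its speed; a pose out of reach is approached as far as the arm can. A call with a gripper value outside its range is refused whole. The fingers move at their own pace and stop on an object; the grip force is fixed at half the most. Time passes only in rows, so rows that repeat a pose let the fingers close, or fill a call up. It gives the time, the measured TCP pose, the force and the opening at its end, in the units of the state.
- sensors.state(): the state, without advancing time (a new reading comes with each control period).
- imaging.snapshot(name): name is "scene" or "top" or "wrist"; returns the picture (384x512x3 uint8, red, green, blue); there is no depth.
- imaging.get_calibration(name): a dict with "intrinsics" (3x3 intrinsics, pixels), "k1" (the pictures are not rectified: a ray, as slopes to the right and down, at radius r is drawn at 1 + k1 r^2 times it, then the intrinsics apply), "R" (3x3) and "t" (3): a world point X has camera coordinates R X + t; the wrist camera has in their place "hand_eye" (4x4, takes a point from camera to tool coordinates, whose origin is the TCP and whose axes are the flange's). Camera axes: x right, y down, z forward; pixel columns grow to the right and rows downward; lengths in m; the calibration is good to about 2 mm. A picture is of the moment at which its call begins: read the wrist's pose just before it. get_calibration takes no time and is no camera call.
- order.close_job(): hands the job in, once; it reports no verdict.
The state is a dict: "t": time; "qpos": joint angles; "joint_velocities": joint speeds; "joint_efforts": joint torques, N m; "position": TCP position; "eef_rot": TCP orientation; "wrist_force": force on the tool from outside, world axes, zero at the start; "ft_torque": the same for the moment, N m; "opening": finger opening in m.
Only numpy, scipy, OpenCV 4.12 (cv2) and the standard library are available. Lean on these libraries where they do the work, as an engineer would, in place of code of your own. Each camera call takes 0.05 s, during which the arm holds its last target.

## Working session

There is one attempt and no reset: what is moved stays moved. The work goes in short steps, Python scripts to look and compute and a shell command to move; the robot and the scene stay as the last step left them, time stands still between calls to the robot, and variables do not carry over. Pictures are saved under pics/ and viewed, and the job is handed in when it is done.

```bash
ls; mkdir -p pics
cat > h.py <<'E'
import numpy as np, cv2, json
from station import sensors, imaging, order
def snap(name,fn):
    s=sensors.state(); im=imaging.snapshot(name); cv2.imwrite('pics/'+fn+'.png',im[:,:,::-1]); 
    json.dump({'p':list(map(float,s['position'])),'R':np.array(s['eef_rot']).tolist(),'cam':name},open('pics/'+fn+'.json','w')); return im
def ray(name,u,v,meta=None):
    c=imaging.get_calibration(name); K=np.array(c['intrinsics']); k=c['k1']
    d=np.array([(u-K[0,2])/K[0,0],(v-K[1,2])/K[1,1]]); s=d.copy()
    for _ in range(20): s=d/(1+k*(s@s))
    r=np.array([s[0],s[1],1.])
    if 'R' in c:
        R=np.array(c['R']);t=np.array(c['t']); return -R.T@t, R.T@r
    H=np.array(c['hand_eye']); Rw=np.array(meta['R']);p=np.array(meta['p'])
    return Rw@H[:3,3]+p, Rw@(H[:3,:3]@r)
def pt(fn,u,v,z):
    m=json.load(open('pics/'+fn+'.json')); o,d=ray(m['cam'],u,v,m); return o+d*(z-o[2])/d[2]
def proj(fn,X):
    m=json.load(open('pics/'+fn+'.json')); c=imaging.get_calibration(m['cam']);K=np.array(c['intrinsics'])
    X=np.array(X,float)
    if 'R' in c: x=np.array(c['R'])@X+np.array(c['t'])
    else:
        H=np.array(c['hand_eye']); y=np.array(m['R']).T@(X-np.array(m['p'])); x=H[:3,:3].T@(y-H[:3,3])
    s=x[:2]/x[2]; s=s*(1+c['k1']*(s@s)); return K[0,0]*s[0]+K[0,2],K[1,1]*s[1]+K[1,2]
def crop(fn,x0,y0,x1,y1,f,out):
    im=cv2.imread('pics/'+fn+'.png')[y0:y1,x0:x1]; im=cv2.resize(im,None,fx=f,fy=f,interpolation=cv2.INTER_CUBIC); cv2.imwrite('pics/'+out+'.png',im)
E
python3 - <<'E'
from h import *
np.set_printoptions(precision=4,suppress=True)
for n in ['scene','top','wrist']:
    snap(n,n+'0'); print(n,imaging.get_calibration(n))
print(sensors.state())
for n in ['scene','top','wrist']: crop(n+'0',0,0,512,384,1.5,n+'0b')
E
```

```text
pics
scene {'intrinsics': array([[425.9096,   0.    , 252.4143],
       [  0.    , 425.9096, 196.0411],
       [  0.    ,   0.    ,   1.    ]]), 'k1': -0.049086122331639094, 'R': array([[ 0.8654,  0.501 , -0.0063],
       [ 0.3551, -0.6222, -0.6977],
       [-0.3534,  0.6016, -0.7164]]), 't': array([-0.3613, -0.138 ,  1.4714])}
top {'intrinsics': array([[482.1853,   0.    , 247.9319],
       [  0.    , 482.1853, 190.1668],
       [  0.    ,   0.    ,   1.    ]]), 'k1': -0.08737571495124387, 'R': array([[ 0.0095, -0.9999, -0.0119],
       [-0.9893, -0.0076, -0.1455],
       [ 0.1454,  0.0132, -0.9893]]), 't': array([-0.0132,  0.4392,  1.4161])}
wrist {'intrinsics': array([[301.0836,   0.    , 258.4469],
       [  0.    , 301.0836, 190.2839],
       [  0.    ,   0.    ,   1.    ]]), 'k1': -0.04770684147461245, 'hand_eye': array([[ 0.0003, -0.9576, -0.2881,  0.0751],
       [ 1.    ,  0.0004, -0.0002, -0.0004],
       [ 0.0003, -0.2881,  0.9576, -0.1463],
       [ 0.    ,  0.    ,  0.    ,  1.    ]])}
{'t': 0.15, 'qpos': array([-1.4053,  0.1814,  1.6078, -0.    ,  1.3538, -0.2063]), 'joint_velocities': array([ 0.0004, -0.0013, -0.0035, -0.0001, -0.0002, -0.0014]), 'joint_efforts': array([  0.0001, -43.4238, -34.2177,   0.0703,   0.0357,  -0.0001]), 'position': array([ 0.2088, -0.5353,  0.238 ]), 'eef_rot': array([[ 0.9317,  0.3633, -0.0002],
       [ 0.3633, -0.9317,  0.0014],
       [ 0.0003, -0.0014, -1.    ]]), 'wrist_force': array([ 0.2382, -0.0618,  0.325 ]), 'ft_torque': array([-0.0037,  0.0438, -0.0172]), 'opening': 0.08834537403519874}
```

View pics/top0b.png

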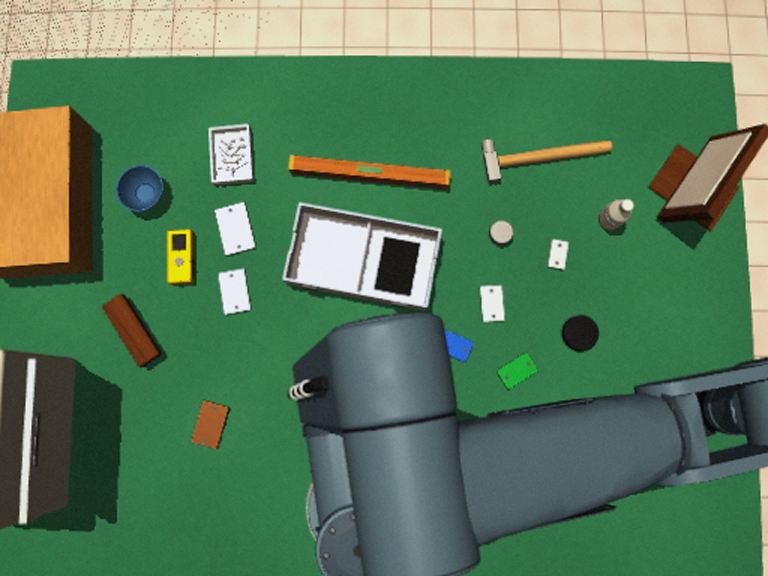

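View pics/scene0b.png

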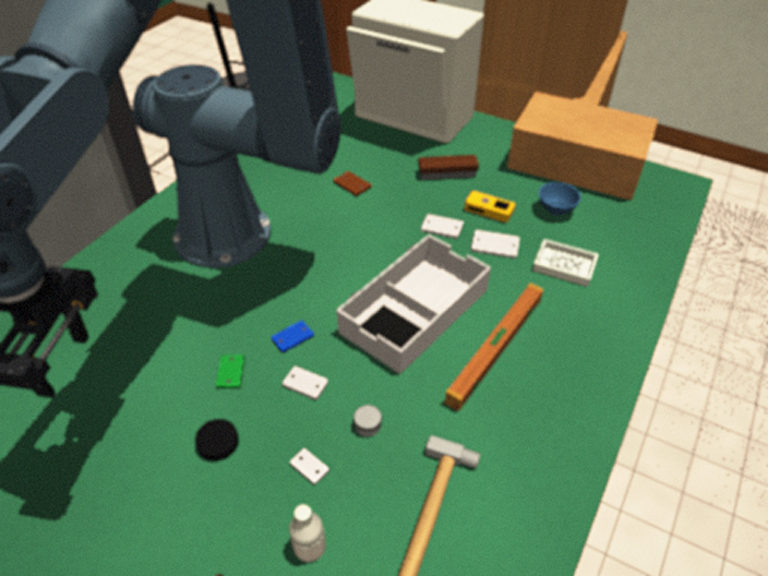

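View pics/wrist0b.png

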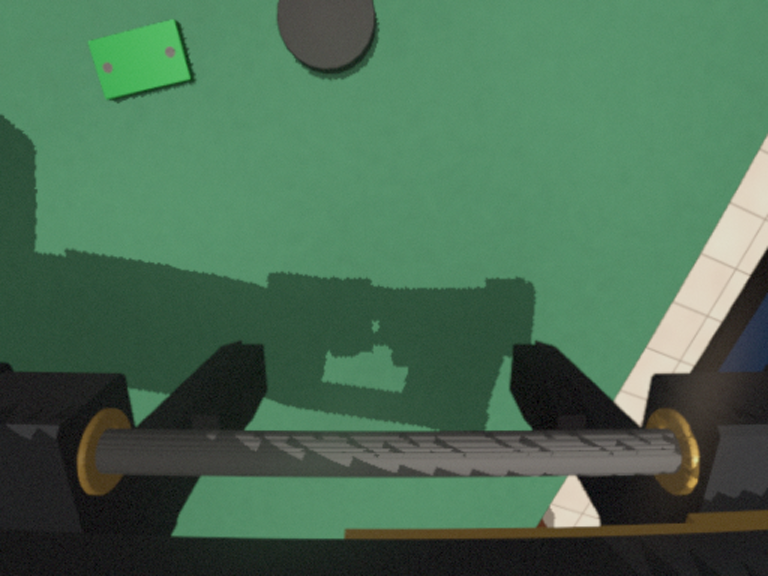

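The top view (768-wide enlargement) shows four light plates at (235,229), (235,291), (492,303) and (558,254). The lookalikes are blue (458,346), green (517,371) and brown (210,424). Finder is at (180,256), tin (501,232), level (370,170), case (363,255). I'll measure sizes and poses by segmentation.

Run:
```python
from h import *
np.set_printoptions(precision=4,suppress=True)
im=cv2.imread('pics/top0.png'); hsv=cv2.cvtColor(im,cv2.COLOR_BGR2HSV)
def meas(nm,mask,win,z):
    x0,y0,x1,y1=[int(a/1.5) for a in win]
    m=np.zeros_like(mask); m[y0:y1,x0:x1]=mask[y0:y1,x0:x1]
    cs,_=cv2.findContours(m,cv2.RETR_EXTERNAL,cv2.CHAIN_APPROX_NONE); c=max(cs,key=cv2.contourArea)
    mm=np.zeros_like(mask); cv2.drawContours(mm,[c],-1,255,-1); ys,xs=np.nonzero(mm)
    W=np.array([pt('top0',a,b,z)[:2] for a,b in zip(xs,ys)]).astype(np.float32)
    r=cv2.minAreaRect(W*1000); cen=W.mean(0)
    C=np.cov(W.T); w,v=np.linalg.eigh(C)
    print(nm,'cen',cen*1000,'LxW',np.sqrt(12*w[::-1])*1000,'axis deg',np.degrees(np.arctan2(v[1,1],v[0,1])),'rect',r)
white=((hsv[...,1]<60)&(hsv[...,2]>140)).astype(np.uint8)*255
yel=((hsv[...,0]>20)&(hsv[...,0]<35)&(hsv[...,1]>150)&(hsv[...,2]>100)).astype(np.uint8)*255
org=((hsv[...,0]<25)&(hsv[...,1]>100)&(hsv[...,2]>80)).astype(np.uint8)*255
ng=(((hsv[...,0]<45)|(hsv[...,0]>90)|(hsv[...,1]<60))).astype(np.uint8)*255
meas('A',white,(205,195,265,262),.01)
meas('B',white,(205,262,265,322),.01)
meas('C',white,(470,275,515,330),.01)
meas('D',white,(535,230,580,280),.01)
meas('finder',yel,(155,220,205,295),.028)
meas('tin',ng,(485,215,520,250),.028)
meas('level',org,(280,145,465,195),.036)
dark=((hsv[...,2]<50)).astype(np.uint8)*255
meas('pad',dark,(370,230,425,302),.007)
crop('top0',180,120,310,220,6,'c_case')
```

```text
A cen [560.2991 276.9987] LxW [100.2012  64.5647] axis deg -164.22211054829745 rect ((560.5484008789062, 277.25872802734375), (100.11469268798828, 64.66988372802734), 15.50340747833252)
B cen [429.1133 273.3696] LxW [88.0883 54.8851] axis deg -169.30600519066232 rect ((429.5392761230469, 273.756103515625), (88.00509643554688, 54.96605682373047), 11.352025985717773)
C cen [ 408.9235 -252.4099] LxW [73.3804 45.111 ] axis deg -176.32600332275757 rect ((408.8642272949219, -252.76168823242188), (73.43096923828125, 45.45096969604492), 4.070342063903809)
D cen [ 511.521  -390.1365] LxW [57.9223 35.5399] axis deg 171.03260781976024 rect ((511.580322265625, -389.7445373535156), (36.04637145996094, 58.17580032348633), 79.03483581542969)
finder cen [498.329  385.8582] LxW [110.1074  52.4819] axis deg -177.01438575419633 rect ((498.36016845703125, 385.87738037109375), (110.05261993408203, 49.98566436767578), 2.828277587890625)
tin cen [ 551.4947 -270.1606] LxW [44.87   41.4416] axis deg 154.86514189668864 rect ((551.8230590820312, -269.2300109863281), (45.928253173828125, 47.249717712402344), 89.07624816894531)Traceback (most recent call last):
  File "<stdin>", line 23, in <module>
  File "<stdin>", line 9, in meas
  File "h.py", line 16, in pt
    m=json.load(open('pics/'+fn+'.json')); o,d=ray(m['cam'],u,v,m); return o+d*(z-o[2])/d[2]
                                               ~~~^^^^^^^^^^^^^^^^
  File "h.py", line 7, in ray
    c=imaging.get_calibration(name); K=np.array(c['intrinsics']); k=c['k1']
ValueError: time passes only in moves, steps and waits
```

Plate sizes match: A is plate1, B plate2, C plate3, D plate4. Too many calibration calls were refused, so I'm caching the calibration.

```bash
python3 - <<'E'
s=open('h.py').read()
s=s.replace("def snap(","_C={}\ndef cal(n):\n    if n not in _C: _C[n]=imaging.get_calibration(n)\n    return _C[n]\ndef snap(",1).replace("c=imaging.get_calibration(name)","c=cal(name)").replace("c=imaging.get_calibration(m['cam'])","c=cal(m['cam'])")
open('h.py','w').write(s)
E
cat > seg.py <<'E'
from h import *
np.set_printoptions(precision=4,suppress=True)
def masks(fn):
    im=cv2.imread('pics/%s.png'%fn); hsv=cv2.cvtColor(im,cv2.COLOR_BGR2HSV)
    u=lambda b:b.astype(np.uint8)*255
    return dict(white=u((hsv[...,1]<60)&(hsv[...,2]>140)),yel=u((hsv[...,0]>20)&(hsv[...,0]<35)&(hsv[...,1]>150)&(hsv[...,2]>100)),
     org=u((hsv[...,0]<25)&(hsv[...,1]>100)&(hsv[...,2]>80)),ng=u((hsv[...,0]<45)|(hsv[...,0]>90)|(hsv[...,1]<60)),dark=u(hsv[...,2]<50))
def meas(nm,fn,mask,win,z,sc=1.0):
    x0,y0,x1,y1=[int(a/sc) for a in win]
    m=np.zeros_like(mask); m[y0:y1,x0:x1]=mask[y0:y1,x0:x1]
    cs,_=cv2.findContours(m,cv2.RETR_EXTERNAL,cv2.CHAIN_APPROX_NONE); c=max(cs,key=cv2.contourArea)
    mm=np.zeros_like(mask); cv2.drawContours(mm,[c],-1,255,-1); ys,xs=np.nonzero(mm)
    W=np.array([pt(fn,a,b,z)[:2] for a,b in zip(xs,ys)])
    w,v=np.linalg.eigh(np.cov(W.T))
    print(nm,'cen',W.mean(0)*1000,'LxW',np.sqrt(12*w[::-1])*1000,'axis deg %.1f'%(np.degrees(np.arctan2(v[1,1],v[0,1]))%180))
E
sed -i 's/m=json.load(open(.pics\/.+fn+..json.)); o,d/m=meta(fn); o,d/' h.py
cat >> h.py <<'E'
_M={}
def meta(fn):
    if fn not in _M: _M[fn]=json.load(open('pics/'+fn+'.json'))
    return _M[fn]
E
python3 - <<'E'
from seg import *
M=masks('top0')
meas('level','top0',M['org'],(280,145,465,195),.036,1.5)
meas('pad','top0',M['dark'],(372,230,425,300),.007,1.5)
crop('top0',180,120,310,220,6,'c_case')
E
```

```text
level cen [678.7717  -2.3741] LxW [330.1617  30.2125] axis deg 84.5
pad cen [483.7037 -59.3448] LxW [108.0283  72.2427] axis deg 169.0
```

```bash
sleep 1
```

```text
(no output)
```

View pics/c_case.png

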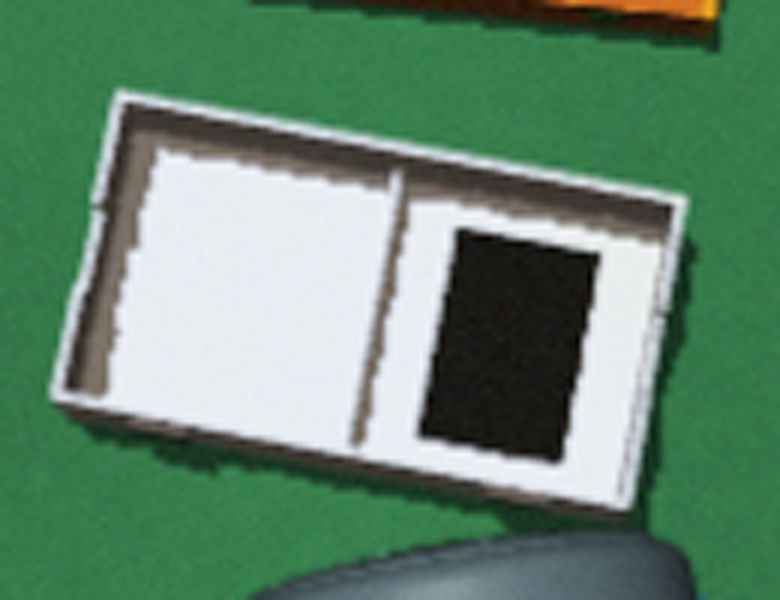

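```bash
python3 - <<'E'
from h import *
crop('top0',105,75,235,220,4,'c_left');
E
python3 -m handwheel '[[[0,0,-0.02,24,55,-5,1],[0,0,-0.04,48,110,-10,1],[0,0,-0.06,71,165,-15,1],[0,0,-0.08,95,220,-20,1],[0,0,-0.096,119,275,-25,1]]]'
```

```text
t: 0.78
position: [0.3282, -0.2589, 0.2135]
eef_rot: [[0.963, 0.271, 0.0], [0.271, -0.963, -0.0], [0.0, 0.0, -1.0]]
wrist_force: [0.5, 0.3, -1.1]
opening: 0.0884
```

View pics/c_left.png

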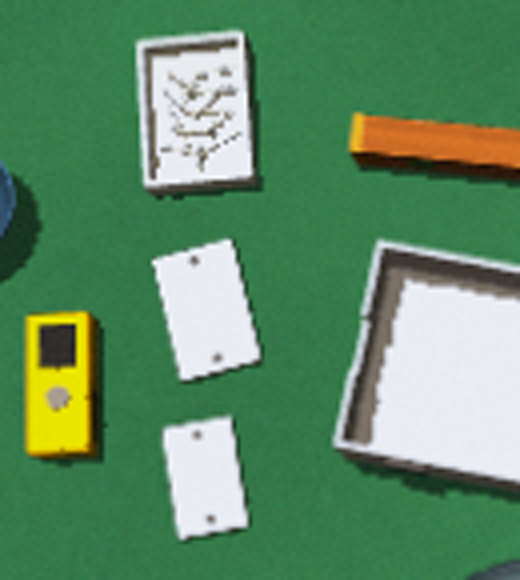

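The crop shows A (205,310) as the larger two-hole white plate and B (205,478) as the smaller, with the finder at (60,385). Continuing to plate 1.

```bash
python3 -m handwheel '[[[0,0,0,23,54,-5,1],[0,0,0,46,108,-10,1],[0,0,0,70,162,-15,1],[0,0,0,93,216,-20,1],[0,0,0,116,270,-25,1]]]'
python3 -m handwheel '[[[0,0,0,23,54,-5,1],[0,0,0,46,108,-10,1],[0,0,0,70,162,-15,1],[0,0,0,93,216,-25,1],[0,0,0,106,246,-30,1]]]'
python3 - <<'E'
from h import *
snap('wrist','w1')
E
```

```text
t: 1.4
position: [0.4444, 0.0112, 0.1887]
eef_rot: [[0.962, 0.272, 0.001], [0.272, -0.962, -0.0], [0.001, 0.0, -1.0]]
wrist_force: [0.6, 0.4, 0.2]
opening: 0.0884
t: 2.02
position: [0.5499, 0.2579, 0.1576]
eef_rot: [[0.962, 0.274, -0.001], [0.274, -0.962, 0.0], [-0.001, -0.0, -1.0]]
wrist_force: [0.4, -0.8, 0.8]
opening: 0.0883
```

View pics/w1.png

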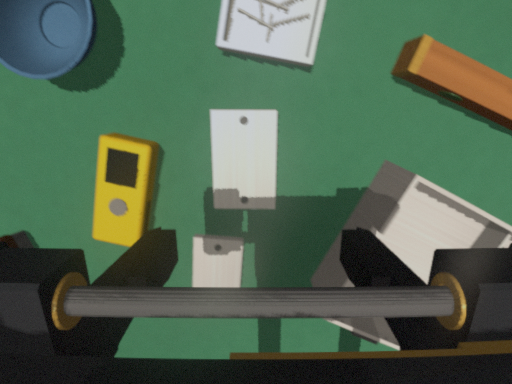

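Wrist view: plate 1 spans (210,110)–(277,209), square to the jaws; plate 2 is at (218,265).

Run:
```python
from seg import *
M=masks('w1')
meas('A','w1',M['white'],(195,95,295,225),.01)
P=[pt('w1',a,b,.01)*1000 for a,b in [(210,110),(277,110),(276.5,209.5),(212.5,209.5)]]
print(np.array(P),np.mean(P,0))
print(sensors.state()['position'])
```

```text
A cen [571.5339 279.1112] LxW [85.1544 64.5855] axis deg 22.4
[[600.6066 320.7365  10.    ]
 [617.9627 259.6781  10.    ]
 [521.8884 230.9836  10.    ]
 [503.5628 295.0173  10.    ]] [561.0051 276.6039  10.    ]
[0.5505 0.2601 0.1572]
```

```bash
python3 -m handwheel '[[[0,0,0,10,17,-50,1],[0,0,0,10,17,-100,1],[0,0,0,10,17,-125,1],[0,0,0,10,17,-145,1],[0,0,0,10,17,-152,1]]]'
```

```text
t: 2.7
position: [0.5593, 0.2719, 0.0056]
eef_rot: [[0.962, 0.272, -0.002], [0.272, -0.962, -0.0], [-0.002, 0.0, -1.0]]
wrist_force: [0.8, -1.1, -0.1]
opening: 0.0881
```

```bash
python3 -m handwheel '[[[0,0,0,1,4,-3,1],[0,0,0,1,4,-3,-1],[0,0,0,1,4,-3,-1],[0,0,0,1,4,-3,-1],[0,0,0,1,4,-3,-1]]]'
python3 -m handwheel '[[[0,0,0,0,0,0,-1],[0,0,0,0,0,0,-1],[0,0,0,0,0,15,-1],[0,0,0,0,0,50,-1],[0,0,0,0,0,100,-1]]]'
```

```text
t: 3.32
position: [0.5615, 0.2763, 0.0046]
eef_rot: [[0.962, 0.272, 0.001], [0.272, -0.962, 0.0], [0.001, 0.0, -1.0]]
wrist_force: [-0.1, -0.4, 4.9]
opening: 0.0634
t: 3.95
position: [0.5591, 0.2758, 0.1033]
eef_rot: [[0.962, 0.272, -0.004], [0.272, -0.962, -0.001], [-0.004, -0.0, -1.0]]
wrist_force: [0.1, -0.3, -1.1]
opening: 0.0632
```

```bash
python3 -m handwheel '[[[0,0,-0.08,-13,-57,5,-1],[0,0,-0.16,-26,-114,5,-1],[0,0,-0.25,-39,-170,5,-1],[0,0,-0.33,-52,-227,5,-1],[0,0,-0.41,-65,-284,5,-1]]]'
python3 -m handwheel '[[[0,0,-0.05,-12,-52,0,-1],[0,0,-0.05,-12,-52,0,-1],[0,0,-0.05,-12,-52,-10,-1],[0,0,-0.05,-12,-52,-10,-1],[0,0,-0.05,-12,-52,-10,-1]]]'
python3 - <<'E'
from h import *
np.set_printoptions(precision=4,suppress=True)
snap('wrist','w2'); s=sensors.state(); print(s['position'],s['eef_rot'][:,0],s['wrist_force'],np.degrees(np.arctan2(s['eef_rot'][1,0],s['eef_rot'][0,0])))
E
```

```text
t: 4.58
position: [0.4951, -0.0092, 0.1092]
eef_rot: [[0.991, -0.136, 0.0], [-0.136, -0.991, 0.0], [0.0, -0.0, -1.0]]
wrist_force: [0.9, -0.8, -2.5]
opening: 0.0635
t: 5.2
position: [0.4838, -0.0584, 0.0984]
eef_rot: [[0.983, -0.181, -0.001], [-0.181, -0.983, 0.0], [-0.001, -0.0, -1.0]]
wrist_force: [-0.1, -0.5, -2.6]
opening: 0.0633
[ 0.484  -0.0586  0.0986] [ 0.9834 -0.1812 -0.0004] [ 0.0052 -0.0914 -1.8014] -10.44036922418109
```

View pics/w2.png

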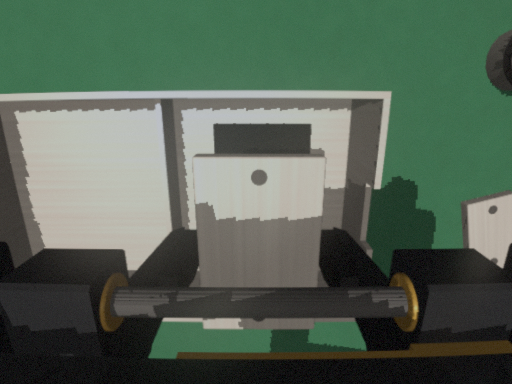

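Wrist view over the pad: the pad's far edge runs (215,124)–(311,124), held plate edge (194,156)–(325,156), square to it. I'll compute the pad centre from that.

Run:
```python
from h import *
np.set_printoptions(precision=1,suppress=True)
a,b=pt('w2',214.5,124,.007)*1000,pt('w2',311,124,.007)*1000
m=(a+b)/2; th=np.radians(-10.4); ex=np.array([np.cos(th),np.sin(th),0]); print(a,b,np.linalg.norm(a-b),'pad',m-56*ex)
for z in (.103,.105):
  a,b=pt('w2',194,155.5,z)*1000,pt('w2',325.5,155.5,z)*1000; m=(a+b)/2; print(np.linalg.norm(a-b),'plate',m-50*ex)
# case far rim and side
a,b=pt('w2',3,96,.066)*1000,pt('w2',389,94,.066)*1000; print(a,b,np.linalg.norm(a-b),np.degrees(np.arctan2(*(a-b)[[1,0]])))
```

```text
[546.1 -34.4   7. ] [ 532.6 -108.     7. ] 74.83730209373068 pad [484.2 -61.1   7. ]
62.59692494668477 plate [483.3 -58.3 103. ]
61.71270655301897 plate [483.7 -58.3 105. ]
[588.9  76.1  66. ] [ 547.8 -145.4   66. ] 225.26639567159364 79.47953073641861
```

```bash
python3 -m handwheel '[[[0,0,0,0,-2,0,-1],[0,0,0,0,-2,-35,-1],[0,0,0,0,-2,-60,-1],[0,0,0,0,-2,-75,-1],[0,0,0,0,-2,-82,-1]]]'
python3 -m handwheel '[[[0,0,0,0,0,-2,-1],[0,0,0,0,0,-3,-1],[0,0,0,0,0,-4,-1],[0,0,0,0,0,-5,-1],[0,0,0,0,0,-5,-1]]]'
```

```text
t: 5.88
position: [0.4838, -0.0616, 0.0161]
eef_rot: [[0.983, -0.183, -0.001], [-0.183, -0.983, 0.0], [-0.001, -0.0, -1.0]]
wrist_force: [-0.3, -0.2, -2.2]
opening: 0.0635
t: 6.5
position: [0.4839, -0.0617, 0.0118]
eef_rot: [[0.983, -0.183, 0.0], [-0.183, -0.983, -0.0], [0.0, 0.0, -1.0]]
wrist_force: [-0.7, -0.2, -1.0]
opening: 0.0634
```

```bash
python3 -m handwheel '[[[0,0,0,0,0,-1,-1],[0,0,0,0,0,-2,-1],[0,0,0,0,0,-2,-1],[0,0,0,0,0,-2,0.75],[0,0,0,0,0,-2,0.75]]]'
python3 -m handwheel '[[[0,0,0,0,0,0,0.75],[0,0,0,0,0,0,0.75],[0,0,0,0,0,20,0.75],[0,0,0,0,0,40,0.75],[0,0,0,0,0,60,-1]]]'
python3 - <<'E'
from h import *
snap('wrist','w3')
E
```

```text
t: 7.12
position: [0.4842, -0.0618, 0.0099]
eef_rot: [[0.983, -0.183, 0.001], [-0.183, -0.983, -0.0], [0.001, 0.0, -1.0]]
wrist_force: [-0.2, -0.3, 0.3]
opening: 0.077
t: 7.75
position: [0.4838, -0.0617, 0.0701]
eef_rot: [[0.983, -0.183, -0.0], [-0.183, -0.983, 0.0], [-0.0, -0.0, -1.0]]
wrist_force: [-0.0, -0.1, 0.4]
opening: 0.0686
```

View pics/w3.png

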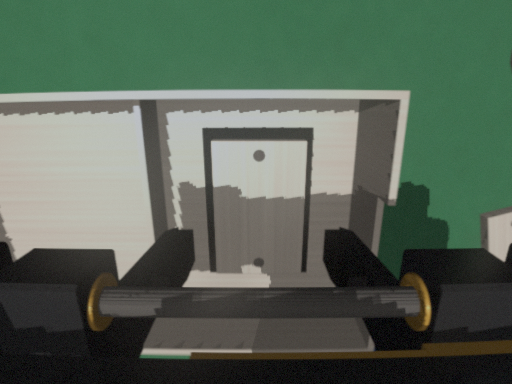

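Plate 1 (210–307 × 140–) sits centred in the pad (204–313, far edge 129), within about 1 mm. Now pressing with shut fingers.

```bash
python3 -m handwheel '[[[0,0,0,0,0,0,-1],[0,0,0,0,0,0,-1],[0,0,0,0,0,0,-1],[0,0,0,0,0,-20,-1],[0,0,0,0,0,-40,-1]]]'
python3 -m handwheel '[[[0,0,0,0,0,-7,-1],[0,0,0,0,0,-9,-1],[0,0,0,0,0,-11,-1],[0,0,0,0,0,-12,-1],[0,0,0,0,0,-12,-1]]]'
```

```text
t: 8.43
position: [0.4838, -0.0617, 0.0289]
eef_rot: [[0.983, -0.183, -0.0], [-0.183, -0.983, 0.0], [-0.0, -0.0, -1.0]]
wrist_force: [0.6, -0.2, -0.2]
opening: 0.0153
t: 9.05
position: [0.4841, -0.0618, 0.018]
eef_rot: [[0.983, -0.183, 0.001], [-0.183, -0.983, -0.0], [0.001, 0.0, -1.0]]
wrist_force: [0.3, 0.2, -0.4]
opening: 0.0005
```

```bash
python3 -m handwheel '[[[0,0,0,0,0,-1,-1],[0,0,0,0,0,-2,-1],[0,0,0,0,0,-2,-1],[0,0,0,0,0,-2,-1],[0,0,0,0,0,-2,-1]]]'
python3 -m handwheel '[[[0,0,0,0,0,-0.5,-1],[0,0,0,0,0,-1,-1],[0,0,0,0,0,-1,-1],[0,0,0,0,0,-1,-1],[0,0,0,0,0,-1,-1]]]'
```

```text
t: 9.68
position: [0.4843, -0.0618, 0.0174]
eef_rot: [[0.983, -0.183, 0.0], [-0.183, -0.983, -0.0], [0.0, 0.0, -1.0]]
wrist_force: [-7.3, 1.4, 18.9]
opening: 0.0003
t: 10.3
position: [0.4843, -0.0618, 0.0173]
eef_rot: [[0.983, -0.183, -0.0], [-0.183, -0.983, -0.0], [-0.0, 0.0, -1.0]]
wrist_force: [-11.5, 2.3, 29.6]
opening: 0.0006
```

```bash
python3 -m handwheel '[[[0,0,0,0,0,30,-1],[0,0,0,0,0,80,-1],[0,0,0.07,-9,55,106,1],[0,0,0.15,-18,110,106,1],[0,0,0.22,-27,165,106,1]]]'
python3 -m handwheel '[[[0,0,0.07,-9,55,0,1],[0,0,0.15,-19,113,0,1],[0,0,0.15,-27,153,0,1],[0,0,0.15,-27,153,20,1],[0,0,0.15,-27,153,20,1]]]'
python3 - <<'E'
from h import *
s=sensors.state(); snap('wrist','w4');snap('top','t4'); print(s['position'],np.degrees(np.arctan2(s['eef_rot'][1,0],s['eef_rot'][0,0])))
crop('t4',0,0,512,384,1.5,'t4b')
E
```

```text
t: 10.92
position: [0.457, 0.1047, 0.1216]
eef_rot: [[0.999, 0.037, 0.002], [0.037, -0.999, 0.0], [0.002, 0.0, -1.0]]
wrist_force: [0.5, -0.4, -0.3]
opening: 0.0285
t: 11.55
position: [0.4307, 0.2571, 0.1419]
eef_rot: [[0.983, 0.186, 0.003], [0.186, -0.983, 0.001], [0.003, -0.0, -1.0]]
wrist_force: [0.1, -0.3, -0.4]
opening: 0.0784
[0.43072203 0.25713365 0.14194175] 10.725392838329686
```

View pics/w4.png

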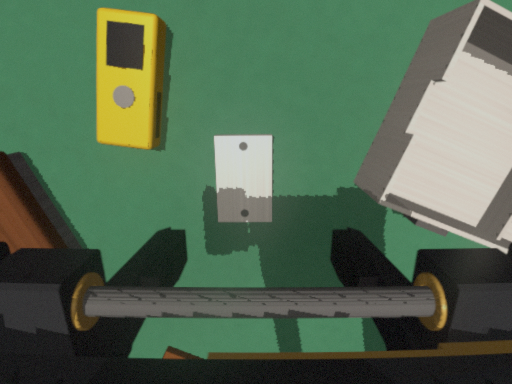

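View pics/t4b.png

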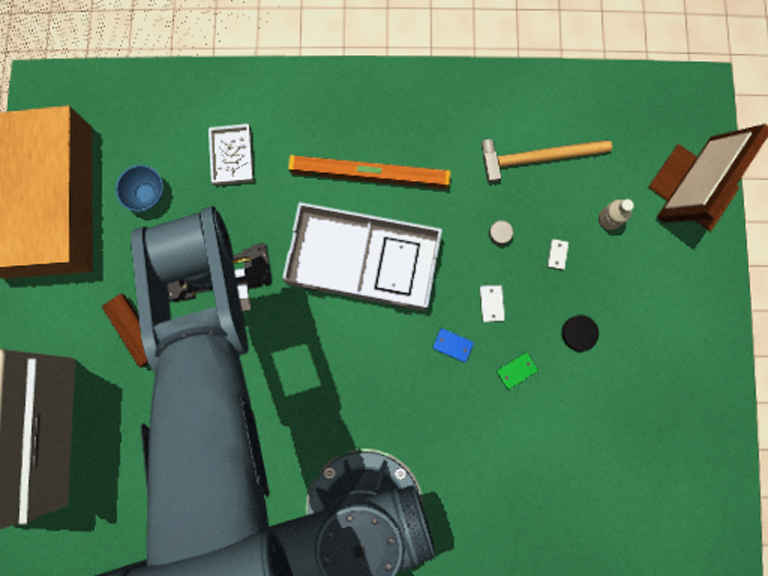

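Plate 1 stayed centred on the pad (397,265 in the top view). Plate 2's wrist corners are (214,135), (272,135), (272,222) and (218,222).

Run:
```python
from h import *
np.set_printoptions(precision=1,suppress=True)
P=[pt('w4',a,b,.01)*1000 for a,b in [(214,135),(272.5,135),(272.5,222.5),(217.5,222.5)]]
print(np.array(P),np.mean(P,0),sensors.state()['position'])
```

```text
[[466.9 306.1  10. ]
 [476.8 253.4  10. ]
 [392.2 236.2  10. ]
 [381.9 290.1  10. ]] [429.4 271.5  10. ] [0.4 0.3 0.1]
```

```bash
python3 -m handwheel '[[[0,0,0,-1,15,-50,1],[0,0,0,-1,15,-100,1],[0,0,0,-1,15,-120,1],[0,0,0,-1,15,-132,1],[0,0,0,-1,15,-138,1]]]'
python3 -m handwheel '[[[0,0,0,0,0,0,-1],[0,0,0,0,0,0,-1],[0,0,0,0,0,0,-1],[0,0,0,0,0,0,-1],[0,0,0,0,0,0,-1]]]'
python3 -m handwheel '[[[0,0,0,0,0,0,-1],[0,0,0,0,0,10,-1],[0,0,0,0,0,40,-1],[0,0,0,0,0,70,-1],[0,0,0,0,0,100,-1]]]'
```

```text
t: 12.28
position: [0.429, 0.2708, 0.0022]
eef_rot: [[0.983, 0.184, -0.0], [0.184, -0.983, -0.0], [-0.0, 0.0, -1.0]]
wrist_force: [0.1, -0.8, -0.6]
opening: 0.0879
t: 12.9
position: [0.4293, 0.2715, 0.0033]
eef_rot: [[0.983, 0.185, 0.001], [0.185, -0.983, 0.0], [0.001, -0.0, -1.0]]
wrist_force: [-1.2, -0.6, 5.2]
opening: 0.0535
t: 13.52
position: [0.4285, 0.2712, 0.1038]
eef_rot: [[0.983, 0.185, -0.001], [0.185, -0.983, -0.0], [-0.001, 0.0, -1.0]]
wrist_force: [1.7, -0.6, -2.1]
opening: 0.0534
```

```bash
python3 -m handwheel '[[[0,0,-0.07,10,-60,5,-1],[0,0,-0.15,20,-120,5,-1],[0,0,-0.22,30,-180,5,-1],[0,0,-0.29,40,-240,5,-1],[0,0,-0.37,50,-300,5,-1]]]'
python3 -m handwheel '[[[0,0,0,5,-32,0,-1],[0,0,0,5,-32,0,-1],[0,0,0,5,-32,-20,-1],[0,0,0,5,-32,-45,-1],[0,0,0,5,-32,-45,-1]]]'
python3 - <<'E'
from h import *
s=sensors.state(); snap('wrist','w5'); print(s['position'],np.degrees(np.arctan2(s['eef_rot'][1,0],s['eef_rot'][0,0])))
E
```

```text
t: 14.15
position: [0.4788, -0.0306, 0.1081]
eef_rot: [[0.983, -0.186, 0.0], [-0.186, -0.983, 0.0], [0.0, -0.0, -1.0]]
wrist_force: [1.1, 0.4, -1.8]
opening: 0.0532
t: 14.78
position: [0.4818, -0.0589, 0.0611]
eef_rot: [[0.983, -0.182, -0.005], [-0.182, -0.983, 0.002], [-0.005, -0.001, -1.0]]
wrist_force: [-0.1, 1.0, -1.8]
opening: 0.0536
[ 0.48181629 -0.05889644  0.06111895] -10.493296842115765
```

View pics/w5.png

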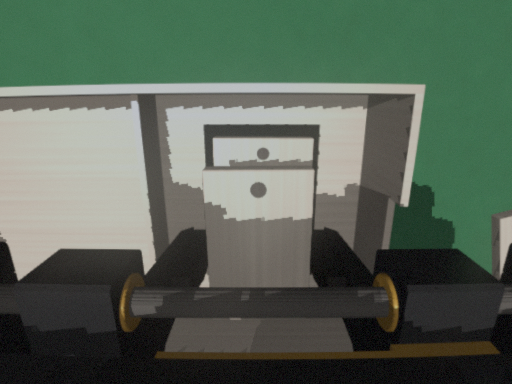

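```bash
python3 -m handwheel '[[[0,0,0,0,0,-15,-1],[0,0,0,0,0,-25,-1],[0,0,0,0,0,-32,-1],[0,0,0,0,0,-37,-1],[0,0,0,0,0,-37,-1]]]'
```

```text
t: 15.45
position: [0.4836, -0.0607, 0.0253]
eef_rot: [[0.983, -0.183, -0.001], [-0.183, -0.983, 0.0], [-0.001, -0.0, -1.0]]
wrist_force: [-0.3, 0.6, -1.8]
opening: 0.0534
```

```bash
python3 -m handwheel '[[[0,0,0,0,-1,-2,-1],[0,0,0,0,-1,-4,-1],[0,0,0,0,-1,-5,-1],[0,0,0,0,-1,-6,-1],[0,0,0,0,-1,-6,-1]]]'
```

```text
t: 16.08
position: [0.4839, -0.0618, 0.0203]
eef_rot: [[0.983, -0.183, -0.0], [-0.183, -0.983, -0.0], [-0.0, 0.0, -1.0]]
wrist_force: [-2.3, 0.2, 5.1]
opening: 0.0535
```

Contact (5 N). Release, back off, press.

```bash
python3 -m handwheel '[[[0,0,0,0,0,0,0.5],[0,0,0,0,0,0,0.5],[0,0,0,0,0,0,0.5],[0,0,0,0,0,0,0.5],[0,0,0,0,0,20,0.5]]]'
python3 -m handwheel '[[[0,0,0,0,0,20,-1],[0,0,0,0,0,30,-1],[0,0,0,0,0,30,-1],[0,0,0,0,0,30,-1],[0,0,0,0,0,30,-1]]]'
python3 - <<'E'
from h import *
s=sensors.state(); snap('wrist','w6'); print(s['position'],s['opening'])
E
```

```text
t: 16.7
position: [0.4825, -0.0612, 0.0386]
eef_rot: [[0.983, -0.183, -0.003], [-0.183, -0.983, 0.001], [-0.003, -0.001, -1.0]]
wrist_force: [-1.2, -0.7, 0.3]
opening: 0.0663
t: 17.32
position: [0.4833, -0.0615, 0.0689]
eef_rot: [[0.983, -0.183, -0.001], [-0.183, -0.983, 0.001], [-0.001, -0.0, -1.0]]
wrist_force: [-0.7, -0.0, -1.1]
opening: 0.0181
[ 0.48332227 -0.06152965  0.06893361] 0.018120100568757683
```

View pics/w6.png

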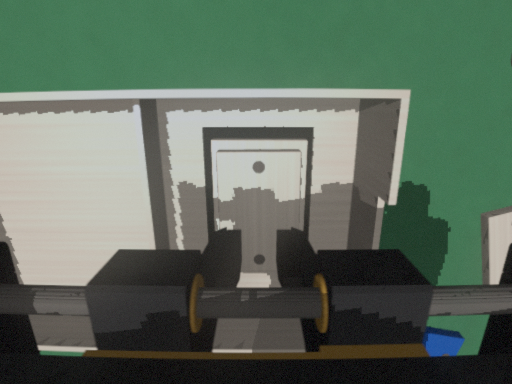

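Plate 2 (217–301) is centred on plate 1 (211–307).

```bash
python3 -m handwheel '[[[0,0,0,0,0,-15,-1],[0,0,0,0,0,-30,-1],[0,0,0,0,0,-40,-1],[0,0,0,0,0,-41,-1],[0,0,0,0,0,-42,-1]]]'
python3 -m handwheel '[[[0,0,0,0,0,-0.5,-1],[0,0,0,0,0,-1,-1],[0,0,0,0,0,-1.5,-1],[0,0,0,0,0,-1.5,-1],[0,0,0,0,0,-1.5,-1]]]'
```

```text
t: 18.0
position: [0.4837, -0.0616, 0.0274]
eef_rot: [[0.983, -0.183, -0.001], [-0.183, -0.983, 0.0], [-0.001, -0.0, -1.0]]
wrist_force: [-2.4, 1.0, 8.4]
opening: 0.0008
t: 18.62
position: [0.4837, -0.0617, 0.0274]
eef_rot: [[0.983, -0.183, -0.001], [-0.183, -0.983, -0.0], [-0.001, 0.0, -1.0]]
wrist_force: [-7.3, 2.5, 15.8]
opening: 0.0003
```

```bash
python3 -m handwheel '[[[0,0,0,0,0,50,-1],[0,0,0,0,0,90,-1],[0,0,0.08,-20,-50,100,1],[0,0,0.17,-40,-100,105,1],[0,0,0.248,-60,-150,110,1]]]'
python3 -m handwheel '[[[0,0,0,-13,-25,0,1],[0,0,0,-13,-25,0,1],[0,0,0,-13,-25,0,1],[0,0,0,-13,-25,0,1],[0,0,0,-13,-25,0,1]]]'
python3 - <<'E'
from h import *
s=sensors.state(); snap('wrist','w7'); print(s['position'],np.degrees(np.arctan2(s['eef_rot'][1,0],s['eef_rot'][0,0])))
E
```

```text
t: 19.25
position: [0.4235, -0.2131, 0.1369]
eef_rot: [[0.998, 0.067, 0.001], [0.067, -0.998, -0.001], [0.001, 0.001, -1.0]]
wrist_force: [0.9, -0.6, 0.5]
opening: 0.0283
t: 19.88
position: [0.4113, -0.2358, 0.1361]
eef_rot: [[0.998, 0.065, -0.0], [0.065, -0.998, 0.0], [-0.0, -0.0, -1.0]]
wrist_force: [0.5, 0.0, -0.1]
opening: 0.0782
[ 0.41128525 -0.23581554  0.13613071] 3.7455401002739497
```

View pics/w7.png

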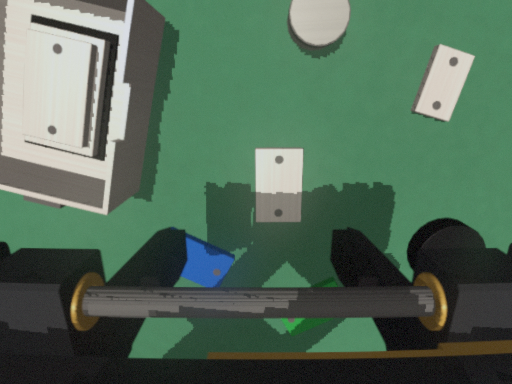

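Plate 3 (white) has wrist corners (256,149), (302,149), (301,222) and (256,222); blue (210,262) and green (315,305) lookalikes are nearby.

Run:
```python
from h import *
np.set_printoptions(precision=1,suppress=True)
P=[pt('w7',a,b,.01)*1000 for a,b in [(255.5,149),(302.5,149),(301.5,222.5),(255.5,222.5)]]
print(np.array(P),np.mean(P,0),sensors.state()['position']*1000)
```

```text
[[ 443.1 -230.4   10. ]
 [ 446.  -273.    10. ]
 [ 374.2 -279.8   10. ]
 [ 371.2 -234.9   10. ]] [ 408.6 -254.5   10. ] [ 411.2 -235.9  136.1]
```

```bash
python3 -m handwheel '[[[0,0,0,-2.5,-18,-50,0.6],[0,0,0,-2.5,-18,-95,0.6],[0,0,0,-2.5,-18,-115,0.6],[0,0,0,-2.5,-18,-127,0.6],[0,0,0,-2.5,-18,-133,0.6]]]'
python3 -m handwheel '[[[0,0,0,0,0,0,-1],[0,0,0,0,0,0,-1],[0,0,0,0,0,0,-1],[0,0,0,0,0,0,-1],[0,0,0,0,0,0,-1]]]'
python3 -m handwheel '[[[0,0,0,0,0,0,-1],[0,0,0,0,0,10,-1],[0,0,0,0,0,40,-1],[0,0,0,0,0,70,-1],[0,0,0,0,0,110,-1]]]'
```

```text
t: 20.55
position: [0.4087, -0.2546, 0.003]
eef_rot: [[0.998, 0.064, 0.0], [0.064, -0.998, 0.0], [0.0, -0.0, -1.0]]
wrist_force: [-0.3, -0.3, -0.2]
opening: 0.0701
t: 21.18
position: [0.4089, -0.2552, 0.0039]
eef_rot: [[0.998, 0.064, 0.001], [0.064, -0.998, -0.001], [0.001, 0.001, -1.0]]
wrist_force: [0.4, 1.0, 6.6]
opening: 0.0434
t: 21.8
position: [0.4077, -0.254, 0.1139]
eef_rot: [[0.998, 0.064, -0.001], [0.064, -0.998, 0.001], [-0.001, -0.001, -1.0]]
wrist_force: [0.5, -0.7, -0.9]
opening: 0.0434
```

```bash
python3 -m handwheel '[[[0,0,-0.06,19,48,5,-1],[0,0,-0.12,37,96,5,-1],[0,0,-0.18,56,145,5,-1],[0,0,-0.248,75,193,5,-1],[0,0,-0.248,75,193,5,-1]]]'
python3 -m handwheel '[[[0,0,0,0,0,-25,-1],[0,0,0,0,0,-45,-1],[0,0,0,0,0,-50,-1],[0,0,0,0,0,-50,-1],[0,0,0,0,0,-50,-1]]]'
python3 - <<'E'
from h import *
s=sensors.state(); snap('wrist','w8'); print(s['position'],np.degrees(np.arctan2(s['eef_rot'][1,0],s['eef_rot'][0,0])))
E
```

```text
t: 22.42
position: [0.4838, -0.0587, 0.1185]
eef_rot: [[0.984, -0.178, 0.0], [-0.178, -0.984, 0.0], [-0.0, -0.0, -1.0]]
wrist_force: [0.4, -1.0, -0.4]
opening: 0.0434
t: 23.05
position: [0.484, -0.0623, 0.0691]
eef_rot: [[0.983, -0.183, 0.001], [-0.183, -0.983, -0.001], [0.001, 0.0, -1.0]]
wrist_force: [0.6, -0.4, -1.4]
opening: 0.0439
[ 0.48400177 -0.06232484  0.06911742] -10.571603861800277
```

View pics/w8.png

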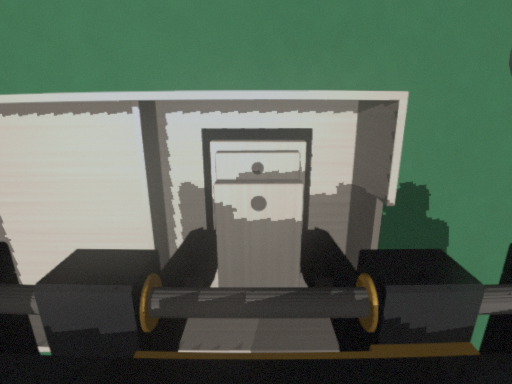

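The held plate 3 (u centre 259) lines up with plate 2 (258).

```bash
python3 -m handwheel '[[[0,0,0,0,1,-20,-1],[0,0,0,0,1,-30,-1],[0,0,0,0,1,-35,-1],[0,0,0,0,1,-37,-1],[0,0,0,0,1,-38,-1]]]'
python3 -m handwheel '[[[0,0,0,0,0,-1,-1],[0,0,0,0,0,-1,-1],[0,0,0,0,0,-1,-1],[0,0,0,0,0,-1,-1],[0,0,0,0,0,-1,-1]]]'
```

```text
t: 23.72
position: [0.4836, -0.0608, 0.0309]
eef_rot: [[0.983, -0.183, -0.0], [-0.183, -0.983, -0.0], [-0.0, 0.0, -1.0]]
wrist_force: [-5.6, 1.7, 11.7]
opening: 0.0431
t: 24.35
position: [0.4836, -0.0608, 0.0309]
eef_rot: [[0.983, -0.183, -0.0], [-0.183, -0.983, -0.0], [-0.0, 0.0, -1.0]]
wrist_force: [-7.7, 1.8, 14.1]
opening: 0.0434
```

```bash
python3 -m handwheel '[[[0,0,0,0,0,1,0.3],[0,0,0,0,0,1,0.3],[0,0,0,0,0,1,0.3],[0,0,0,0,0,1,0.3],[0,0,0,0,0,20,0.3]]]'
python3 -m handwheel '[[[0,0,0,0,0,20,-1],[0,0,0,0,0,30,-1],[0,0,0,0,0,30,-1],[0,0,0,0,0,30,-1],[0,0,0,0,0,30,-1]]]'
python3 - <<'E'
from h import *
s=sensors.state(); snap('wrist','w9'); print(s['position'],s['opening'])
E
```

```text
t: 24.98
position: [0.482, -0.0603, 0.0481]
eef_rot: [[0.983, -0.183, -0.003], [-0.183, -0.983, 0.001], [-0.004, -0.001, -1.0]]
wrist_force: [-1.0, 0.0, 0.1]
opening: 0.0575
t: 25.6
position: [0.4829, -0.0605, 0.0785]
eef_rot: [[0.983, -0.183, -0.001], [-0.183, -0.983, 0.001], [-0.001, -0.0, -1.0]]
wrist_force: [0.1, -0.1, 0.7]
opening: 0.0095
[ 0.48287098 -0.06051271  0.0784623 ] 0.009467515058384184
```

View pics/w9.png

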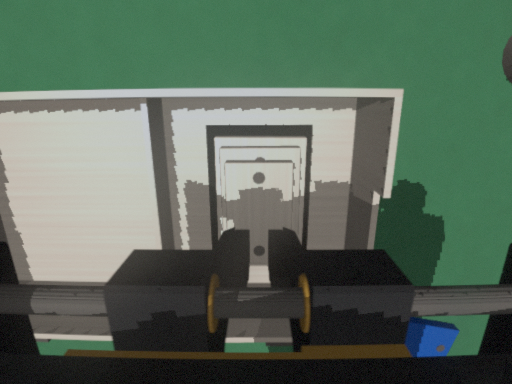

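Plate 3 (225–293) is centred on plate 2 (219–300). Press; top at about 37.

```bash
python3 -m handwheel '[[[0,0,0,0,0,-20,-1],[0,0,0,0,0,-35,-1],[0,0,0,0,0,-40,-1],[0,0,0,0,0,-42,-1],[0,0,0,0,0,-42,-1]]]'
python3 -m handwheel '[[[0,0,0,0,0,-0.5,-1],[0,0,0,0,0,-1,-1],[0,0,0,0,0,-1,-1],[0,0,0,0,0,-1,-1],[0,0,0,0,0,-1,-1]]]'
```

```text
t: 26.28
position: [0.4836, -0.0608, 0.0376]
eef_rot: [[0.983, -0.183, 0.0], [-0.183, -0.983, -0.0], [0.0, 0.0, -1.0]]
wrist_force: [0.0, 0.4, -0.2]
opening: 0.0003
t: 26.9
position: [0.4839, -0.0609, 0.0374]
eef_rot: [[0.983, -0.183, 0.001], [-0.183, -0.983, -0.0], [0.001, 0.0, -1.0]]
wrist_force: [-4.2, 2.2, 11.1]
opening: 0.0006
```

```bash
python3 - <<'E'
from h import *
crop('top0',390,110,450,170,8,'c_spray'); print(pt('top0',408,148,0.0)*1000,pt('top0',418,136,.12)*1000)
E
python3 -m handwheel '[[[0,0,0,0,0,50,-1],[0,0,0,2,-10,100,-1],[0,0,0.02,7,-70,110,0.3],[0,0,0.026,12,-130,115,0.3],[0,0,0.026,17,-190,115,0.3]]]'
python3 -m handwheel '[[[0,0,0,4,-60,0,0.3],[0,0,0,8,-120,0,0.3],[0,0,0,11,-135,0,0.3],[0,0,0,11,-135,0,0.3],[0,0,0,11,-135,0,0.3]]]'
python3 - <<'E'
from h import *
s=sensors.state(); snap('wrist','w10'); print(s['position'],np.degrees(np.arctan2(s['eef_rot'][1,0],s['eef_rot'][0,0])))
E
```

```text
[ 581.32058727 -508.95415951    0.        ] [ 588.3757239  -500.58656654  120.        ]
t: 27.52
position: [0.501, -0.2529, 0.1524]
eef_rot: [[0.988, -0.157, 0.002], [-0.157, -0.988, -0.001], [0.002, 0.001, -1.0]]
wrist_force: [1.1, 0.7, 0.6]
opening: 0.0286
t: 28.15
position: [0.5115, -0.3839, 0.1509]
eef_rot: [[0.988, -0.156, -0.001], [-0.156, -0.988, 0.001], [-0.001, -0.001, -1.0]]
wrist_force: [0.6, 1.0, -0.3]
opening: 0.0573
[ 0.51146472 -0.38387059  0.15090215] -8.989971554815298
```

View pics/w10.png

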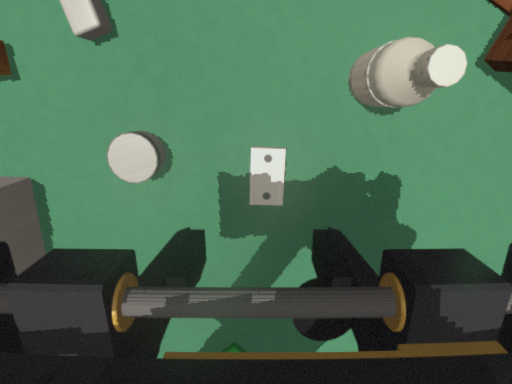

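View pics/c_spray.png

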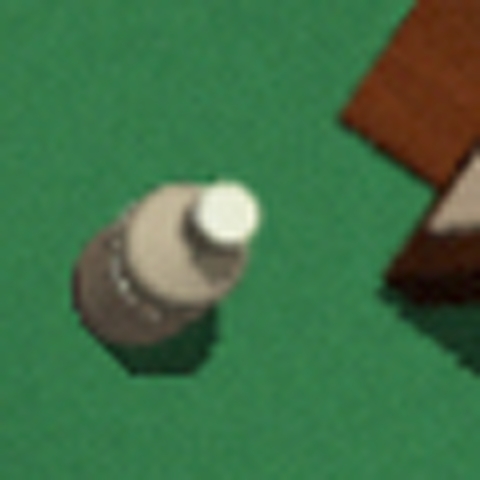

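Plate 4's wrist corners are (250,148), (285,149), (284,206) and (249,206); the spray bottle is at (400,75). The gripper body clears it by about 30 mm.

Run:
```python
from h import *
np.set_printoptions(precision=1,suppress=True)
P=[pt('w10',a,b,.01)*1000 for a,b in [(250,148),(286,148.5),(284.5,206.5),(249,206)]]
print(np.array(P),np.mean(P,0),sensors.state()['position']*1000)
```

```text
[[ 543.  -379.7   10. ]
 [ 537.2 -413.7   10. ]
 [ 479.  -404.5   10. ]
 [ 485.1 -369.1   10. ]] [ 511.  -391.8   10. ] [ 511.6 -383.8  151.1]
```

```bash
python3 -m handwheel '[[[0,0,0,0,-5.5,-50,0.3],[0,0,0,0,-5.5,-100,0.3],[0,0,0,0,-5.5,-130,0.3],[0,0,0,0,-5.5,-142,0.3],[0,0,0,0,-5.5,-148,0.3]]]'
python3 -m handwheel '[[[0,0,0,0,0,0,-1],[0,0,0,0,0,0,-1],[0,0,0,0,0,0,-1],[0,0,0,0,0,0,-1],[0,0,0,0,0,0,-1]]]'
python3 -m handwheel '[[[0,0,0,0,0,0,-1],[0,0,0,0,0,10,-1],[0,0,0,0,0,40,-1],[0,0,0,0,0,80,-1],[0,0,0,0,0,120,-1]]]'
```

```text
t: 28.82
position: [0.512, -0.3907, 0.0036]
eef_rot: [[0.988, -0.156, 0.0], [-0.156, -0.988, -0.0], [0.0, 0.0, -1.0]]
wrist_force: [-0.2, 0.2, 0.8]
opening: 0.0574
t: 29.45
position: [0.512, -0.3919, 0.0045]
eef_rot: [[0.988, -0.158, 0.001], [-0.158, -0.988, -0.001], [0.002, 0.001, -1.0]]
wrist_force: [-0.6, 0.6, 5.9]
opening: 0.0331
t: 30.08
position: [0.5111, -0.391, 0.1245]
eef_rot: [[0.987, -0.158, -0.0], [-0.158, -0.987, 0.0], [-0.0, -0.0, -1.0]]
wrist_force: [-0.2, -0.3, -0.7]
opening: 0.0336
```

```bash
python3 -m handwheel '[[[0,0,0,-5,60,0,-1],[0,0,0,-10,120,0,-1],[0,0,-0.026,-15,180,0,-1],[0,0,-0.026,-20,240,0,-1],[0,0,-0.026,-25,300,0,-1]]]'
python3 -m handwheel '[[[0,0,0,-3,30.5,-10,-1],[0,0,0,-3,30.5,-40,-1],[0,0,0,-3,30.5,-45,-1],[0,0,0,-3,30.5,-45,-1],[0,0,0,-3,30.5,-45,-1]]]'
python3 - <<'E'
from h import *
s=sensors.state(); snap('wrist','w11'); print(s['position'],np.degrees(np.arctan2(s['eef_rot'][1,0],s['eef_rot'][0,0])))
E
```

```text
t: 30.7
position: [0.486, -0.0895, 0.1237]
eef_rot: [[0.983, -0.184, 0.001], [-0.184, -0.983, -0.0], [0.001, 0.0, -1.0]]
wrist_force: [0.0, 0.8, -0.9]
opening: 0.0336
t: 31.32
position: [0.4842, -0.0615, 0.0792]
eef_rot: [[0.983, -0.184, 0.001], [-0.184, -0.983, -0.001], [0.002, 0.0, -1.0]]
wrist_force: [0.9, -0.3, -0.5]
opening: 0.0335
[ 0.48418188 -0.06147444  0.07921108] -10.606702362142636
```

View pics/w11.png

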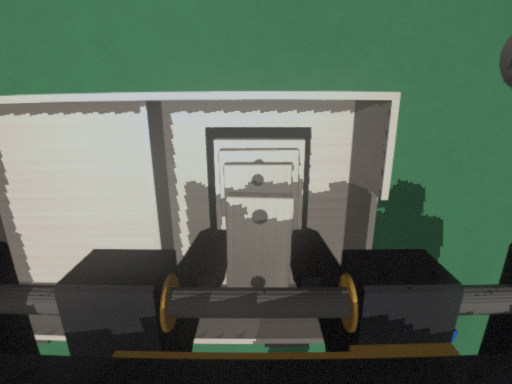

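Held plate 4 (227–294) is above plate 3 (224–293), centred. Lowering.

```bash
python3 -m handwheel '[[[0,0,0,0,0.5,-20,-1],[0,0,0,0,0.5,-30,-1],[0,0,0,0,0.5,-35,-1],[0,0,0,0,0.5,-38,-1],[0,0,0,0,0.5,-39,-1]]]'
```

```text
t: 32.0
position: [0.4835, -0.0604, 0.0414]
eef_rot: [[0.983, -0.183, -0.001], [-0.183, -0.983, -0.0], [-0.001, 0.0, -1.0]]
wrist_force: [-11.8, 2.1, 30.7]
opening: 0.0334
```

```bash
python3 -m handwheel '[[[0,0,0,0,0,2,-1],[0,0,0,0,0,2,0.1],[0,0,0,0,0,2,0.1],[0,0,0,0,0,2,0.1],[0,0,0,0,0,2,0.1]]]'
python3 -m handwheel '[[[0,0,0,0,0,20,0.1],[0,0,0,0,0,30,-1],[0,0,0,0,0,30,-1],[0,0,0,0,0,30,-1],[0,0,0,0,0,30,-1]]]'
python3 - <<'E'
from h import *
s=sensors.state(); snap('wrist','w12'); print(s['position'],s['opening'])
E
```

```text
t: 32.62
position: [0.4833, -0.0602, 0.0411]
eef_rot: [[0.983, -0.183, -0.0], [-0.183, -0.983, 0.0], [-0.0, -0.0, -1.0]]
wrist_force: [0.6, -0.4, 1.2]
opening: 0.0486
t: 33.25
position: [0.483, -0.0601, 0.0706]
eef_rot: [[0.983, -0.183, -0.001], [-0.183, -0.983, 0.0], [-0.001, -0.0, -1.0]]
wrist_force: [-0.8, -0.5, -0.2]
opening: 0.0106
[ 0.48296919 -0.06006199  0.07062525] 0.010551278397420332
```

View pics/w12.png

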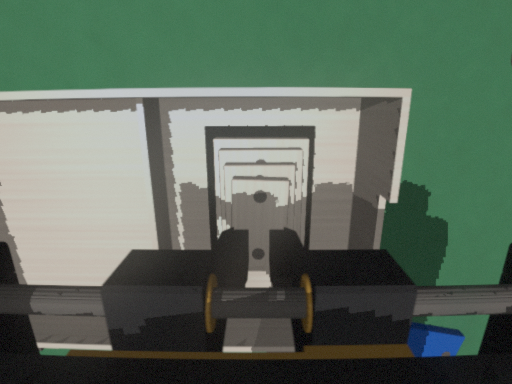

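Plate 4 (232–289) is centred and square on plate 3 (225–296). Press; top at about 47.

```bash
python3 -m handwheel '[[[0,0,0,0,0,-12,-1],[0,0,0,0,0,-20,-1],[0,0,0,0,0,-23,-1],[0,0,0,0,0,-24,-1],[0,0,0,0,0,-24,-1]]]'
python3 -m handwheel '[[[0,0,0,0,0,-0.5,-1],[0,0,0,0,0,-1,-1],[0,0,0,0,0,-1,-1],[0,0,0,0,0,-1,-1],[0,0,0,0,0,-1,-1]]]'
```

```text
t: 33.92
position: [0.4826, -0.0599, 0.0474]
eef_rot: [[0.983, -0.183, -0.002], [-0.183, -0.983, 0.001], [-0.002, -0.0, -1.0]]
wrist_force: [-5.1, 0.7, 10.0]
opening: 0.0001
t: 34.55
position: [0.4826, -0.0599, 0.0474]
eef_rot: [[0.983, -0.183, -0.002], [-0.183, -0.983, 0.001], [-0.002, -0.0, -1.0]]
wrist_force: [-10.1, 2.7, 21.1]
opening: 0.0003
```

```bash
python3 -m handwheel '[[[0,0,0,0,0,60,-1],[0,0,0.04,2,50,105,1],[0,0,0.09,4,112,115,1],[0,0,0.14,6,174,115,1],[0,0,0.19,8,236,115,1]]]'
python3 -m handwheel '[[[0,0,0.046,2,62,0,1],[0,0,0.046,4,124,0,1],[0,0,0.046,6,185,0,1],[0,0,0.046,6,185,0,1],[0,0,0.046,6,185,0,1]]]'
python3 - <<'E'
from h import *
s=sensors.state(); snap('wrist','w13'); snap('top','t13'); print(s['position'],np.degrees(np.arctan2(s['eef_rot'][1,0],s['eef_rot'][0,0])))
crop('t13',0,0,512,384,1.5,'t13b')
E
```

```text
t: 35.17
position: [0.4915, 0.1743, 0.1617]
eef_rot: [[1.0, 0.007, 0.001], [0.007, -1.0, 0.0], [0.001, -0.0, -1.0]]
wrist_force: [0.9, -0.3, -0.6]
opening: 0.0382
t: 35.8
position: [0.4969, 0.3571, 0.1605]
eef_rot: [[0.999, 0.053, -0.001], [0.053, -0.999, -0.001], [-0.001, 0.001, -1.0]]
wrist_force: [-1.5, 0.0, 0.8]
opening: 0.0871
[0.49686845 0.35714501 0.16051861] 3.0165696230587673
```

View pics/w13.png

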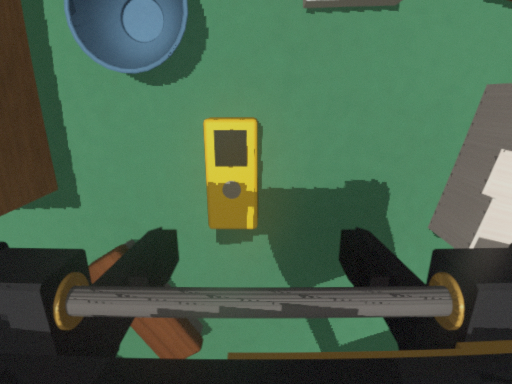

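View pics/t13b.png

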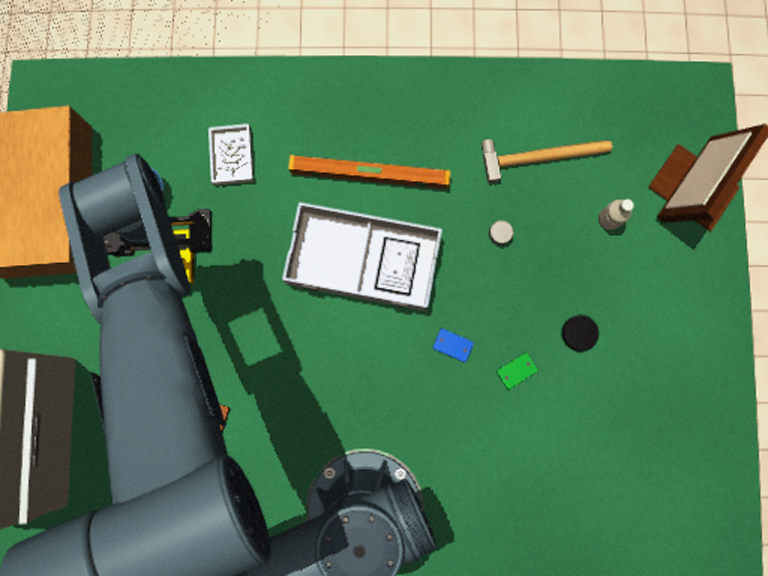

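Run:
```python
from seg import *
M=masks('w13')
meas('finder','w13',M['yel'],(180,100,285,240),.028)
P=[pt('w13',a,b,.028)*1000 for a,b in [(204,119),(258,119),(258,229.5),(207,229.5)]]
print(np.array(P),np.mean(P,0))
for n,u,v,z in [('brushtop',122,295,.04),('brushR',160,358,.04),('boxbot R',92,272,0),('boxR up',100,115,0),('box top edge',70,262,.15),('bowl low',140,212,.05)]: print(n,pt('top0',u/1.5,v/1.5,z)*1000)
```

```text
finder cen [503.7937 383.8663] LxW [107.787   48.8262] axis deg 2.8
[[552.536  410.0469  28.    ]
 [555.0262 361.1818  28.    ]
 [446.5242 355.4733  28.    ]
 [443.749  406.8547  28.    ]] [499.4588 383.3892  28.    ]
brushtop [414.3747 494.315   40.    ]
brushR [288.8946 409.8312  40.    ]
boxbot R [467.4982 576.3911   0.    ]
boxR up [812.958  584.7143   0.    ]
box top edge [461.8903 558.6565 150.    ]
bowl low [583.7421 463.8507  50.    ]
```

```bash
python3 -m handwheel '[[[0,0,0,1,26,-40,1],[0,0,0,1,26,-80,1],[0,0,0,1,26,-110,1],[0,0,0,1,26,-120,1],[0,0,0,1,26,-120,1]]]'
```

```text
t: 36.52
position: [0.4986, 0.3825, 0.0413]
eef_rot: [[0.999, 0.05, -0.001], [0.05, -0.999, -0.0], [-0.001, 0.0, -1.0]]
wrist_force: [0.1, -0.8, 0.5]
opening: 0.0881
```

```bash
python3 -m handwheel '[[[0,0,0,0,2,-20,1],[0,0,0,0,2,-34,1],[0,0,0,0,2,-34,-1],[0,0,0,0,2,-34,-1],[0,0,0,0,2,-34,-1]]]'
python3 -m handwheel '[[[0,0,0,0,0,0,-1],[0,0,0,0,0,0,-1],[0,0,0,0,0,20,-1],[0,0,0,0,0,60,-1],[0,0,0,0,0,110,-1]]]'
```

```text
t: 37.15
position: [0.4987, 0.3857, 0.0078]
eef_rot: [[0.999, 0.052, 0.001], [0.052, -0.999, 0.0], [0.001, -0.0, -1.0]]
wrist_force: [-1.0, -1.6, 0.6]
opening: 0.0604
t: 37.78
position: [0.4974, 0.385, 0.1183]
eef_rot: [[0.999, 0.052, -0.002], [0.052, -0.999, -0.001], [-0.002, 0.001, -1.0]]
wrist_force: [0.3, 0.6, -1.4]
opening: 0.0493
```

```bash
python3 -m handwheel '[[[0,0,-0.05,3,-60,5,-1],[0,0,-0.1,6,-120,5,-1],[0,0,-0.15,9,-180,5,-1],[0,0,-0.2,12,-240,5,-1],[0,0,-0.236,14,-292,5,-1]]]'
python3 -m handwheel '[[[0,0,0,0,0,0,-1],[0,0,0,0,0,0,-1],[0,0,0,0,0,-10,-1],[0,0,0,0,0,-20,-1],[0,0,0,0,0,-20,-1]]]'
python3 - <<'E'
from h import *
s=sensors.state(); snap('wrist','w14'); print(s['position'],np.degrees(np.arctan2(s['eef_rot'][1,0],s['eef_rot'][0,0])))
E
```

```text
t: 38.4
position: [0.5125, 0.0914, 0.1236]
eef_rot: [[0.983, -0.185, 0.002], [-0.185, -0.983, -0.0], [0.002, -0.0, -1.0]]
wrist_force: [0.6, -0.8, -1.7]
opening: 0.05
t: 39.02
position: [0.511, 0.0942, 0.1006]
eef_rot: [[0.983, -0.182, -0.003], [-0.182, -0.983, 0.0], [-0.003, 0.0, -1.0]]
wrist_force: [-0.1, 0.4, -1.8]
opening: 0.0499
[0.5109814  0.09421998 0.10062008] -10.471786295473768
```

View pics/w14.png

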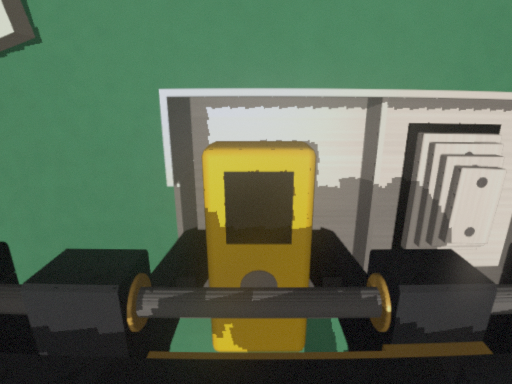

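Run:
```python
from h import *
np.set_printoptions(precision=1,suppress=True)
p=np.array([511,94.2]); th=np.radians(-10.5); ex=np.array([np.cos(th),np.sin(th)]); ey=np.array([-ex[1],ex[0]])
for n,u,v,z in [('outer corner',162.5,92,.066),('cross wall top left-near',364,99,.034),('cross right',384,99,.034)]:
    q=pt('w14',u,v,z)[:2]*1000; print(n,q,(q-p)@ex,(q-p)@ey)
```

```text
outer corner [599.2 134.8] 79.36001709533186 56.04673246432025
cross wall top left-near [572.4  10.4] 75.68346894265665 -71.25040865073788
cross right [570.1  -3.3] 75.84889570605839 -85.10256100500072
```

```bash
python3 -m handwheel '[[[0,0,0,0,-1,-30,-1],[0,0,0,0,-1,-60,-1],[0,0,0,0,-1,-75,-1],[0,0,0,0,-1,-84,-1],[0,0,0,0,-1,-86,-1]]]'
python3 -m handwheel '[[[0,0,0,0,0,-1,-1],[0,0,0,0,0,-2,-1],[0,0,0,0,0,-3,-1],[0,0,0,0,0,-3,-1],[0,0,0,0,0,-3,-1]]]'
```

```text
t: 39.7
position: [0.5126, 0.0924, 0.0163]
eef_rot: [[0.983, -0.183, 0.0], [-0.183, -0.983, 0.0], [0.0, -0.0, -1.0]]
wrist_force: [-0.7, -0.2, -1.7]
opening: 0.0499
t: 40.33
position: [0.5123, 0.0924, 0.0133]
eef_rot: [[0.983, -0.183, 0.0], [-0.183, -0.983, 0.0], [0.0, -0.0, -1.0]]
wrist_force: [-0.1, -0.1, -0.7]
opening: 0.0497
```

```bash
python3 -m handwheel '[[[0,0,0,0,0,-1,-1],[0,0,0,0,0,-2,-1],[0,0,0,0,0,-2,-1],[0,0,0,0,0,-2,0.3],[0,0,0,0,0,-2,0.3]]]'
python3 -m handwheel '[[[0,0,0,0,0,0,0.3],[0,0,0,0,0,0,0.3],[0,0,0,0,0,15,0.3],[0,0,0,0,0,60,0.3],[0,0,0,0,0,100,0.3]]]'
python3 - <<'E'
from h import *
s=sensors.state(); snap('wrist','w15'); print(s['position'])
E
```

```text
t: 40.95
position: [0.5125, 0.0924, 0.0113]
eef_rot: [[0.983, -0.183, 0.0], [-0.183, -0.983, 0.0], [0.0, -0.0, -1.0]]
wrist_force: [-1.1, 0.1, -0.2]
opening: 0.0572
t: 41.58
position: [0.5125, 0.0924, 0.1134]
eef_rot: [[0.983, -0.183, 0.001], [-0.183, -0.983, -0.0], [0.001, -0.0, -1.0]]
wrist_force: [0.8, 0.7, -0.5]
opening: 0.0572
[0.51247262 0.09236663 0.11338872]
```

View pics/w15.png

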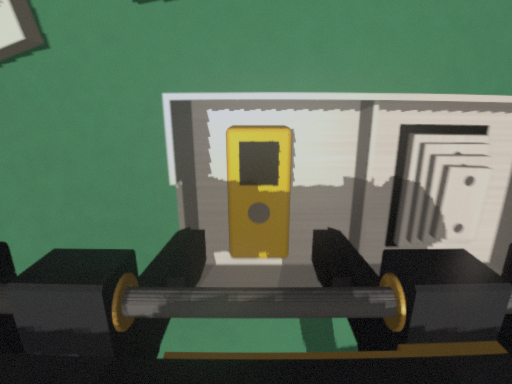

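Finder lies flat in the bay at (228–291, 126–258), leaving about 58 mm to the cross wall for the tin. Going to the tin with the jaws turned 90°.

```bash
python3 -m handwheel '[[[0,0,0.16,6,-55,20,1],[0,0,0.33,12,-110,40,1],[0,0,0.49,19,-165,40,1],[0,0,0.65,25,-220,40,1],[0,0,0.82,31,-275,40,1]]]'
python3 -m handwheel '[[[0,0,0.18,4,-50,0,1],[0,0,0.36,8,-97,0,1],[0,0,0.54,8,-97,0,1],[0,0,0.72,8,-97,0,1],[0,0,0.751,8,-97,0,1]]]'
python3 -m handwheel '[[[0,0,0,0,0,0,1],[0,0,0,0,0,0,1],[0,0,0,0,0,0,1],[0,0,0,0,0,0,1],[0,0,0,0,0,0,1]]]'
python3 - <<'E'
from h import *
s=sensors.state(); snap('wrist','w16'); print(s['position'],np.degrees(np.arctan2(s['eef_rot'][1,0],s['eef_rot'][0,0])))
E
```

```text
t: 42.25
position: [0.5435, -0.1845, 0.1524]
eef_rot: [[0.801, 0.598, 0.001], [0.598, -0.801, -0.001], [0.001, 0.001, -1.0]]
wrist_force: [1.1, -0.5, 0.8]
opening: 0.0882
t: 42.88
position: [0.5513, -0.2798, 0.1519]
eef_rot: [[0.183, 0.983, 0.001], [0.983, -0.183, -0.0], [-0.0, 0.001, -1.0]]
wrist_force: [-1.0, 1.3, -0.1]
opening: 0.0882
t: 43.5
position: [0.5513, -0.2796, 0.1512]
eef_rot: [[0.183, 0.983, -0.0], [0.983, -0.183, -0.0], [-0.0, -0.0, -1.0]]
wrist_force: [-0.6, -0.9, -0.4]
opening: 0.088
[ 0.5513164  -0.27959557  0.15121129] 79.44580426078169
```

View pics/w16.png

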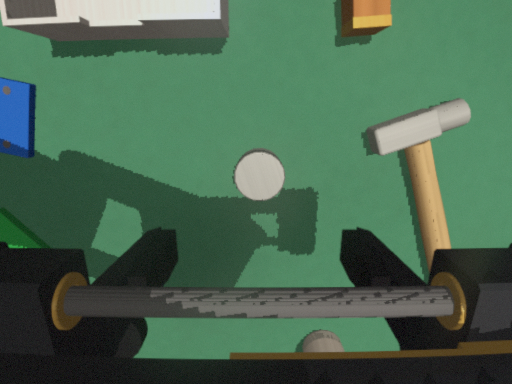

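Tin's top centre is at (259.5,176.5) in the wrist view; the hammer head is at (420,127), its handle at (430,200).

Run:
```python
from h import *
np.set_printoptions(precision=1,suppress=True)
print(pt('w16',259.5,176.3,.028)*1000, [np.linalg.norm((pt('w16',234,176,.028)-pt('w16',285,176,.028)))*1000])
print(pt('w16',430,230,.02)*1000, pt('w16',375,150,.025)*1000,pt('w16',322,345,.12)*1000)
```

```text
[ 554.  -272.4   28. ] [np.float64(47.02017931613243)]
[ 714.5 -361.4   20. ] [ 662.4 -268.    25. ] [ 580.1 -384.7  120. ]
```

```bash
python3 -m handwheel '[[[0,0,0,1.5,8,-50,1],[0,0,0,1.5,8,-90,1],[0,0,0,1.5,8,-120,1],[0,0,0,1.5,8,-138,1],[0,0,0,1.5,8,-143,1]]]'
python3 -m handwheel '[[[0,0,0,0,0,0,-1],[0,0,0,0,0,0,-1],[0,0,0,0,0,0,-1],[0,0,0,0,0,0,-1],[0,0,0,0,0,0,-1]]]'
python3 -m handwheel '[[[0,0,0,0,0,0,-1],[0,0,0,0,0,10,-1],[0,0,0,0,0,40,-1],[0,0,0,0,0,80,-1],[0,0,0,0,0,120,-1]]]'
```

```text
t: 44.18
position: [0.5524, -0.2714, 0.0073]
eef_rot: [[0.183, 0.983, -0.001], [0.983, -0.183, 0.001], [0.001, -0.001, -1.0]]
wrist_force: [-0.1, 1.1, -0.5]
opening: 0.0883
t: 44.8
position: [0.5531, -0.2718, 0.0087]
eef_rot: [[0.183, 0.983, 0.001], [0.983, -0.183, -0.0], [-0.0, 0.001, -1.0]]
wrist_force: [-0.8, 0.4, 3.2]
opening: 0.0451
t: 45.42
position: [0.5524, -0.2713, 0.1294]
eef_rot: [[0.183, 0.983, -0.001], [0.983, -0.183, 0.001], [0.0, -0.001, -1.0]]
wrist_force: [1.2, -0.9, -1.1]
opening: 0.0455
```

```bash
python3 -m handwheel '[[[0,0,0,-10,61,0,-1],[0,0,0,-20,122,0,-1],[0,0,0,-30,184,0,-1],[0,0,0,-40,246,0,-1],[0,0,0,-50,307,0,-1]]]'
python3 -m handwheel '[[[0,0,0,-0.5,3.5,0,-1],[0,0,0,-0.5,3.5,-10,-1],[0,0,0,-0.5,3.5,-30,-1],[0,0,0,-0.5,3.5,-30,-1],[0,0,0,-0.5,3.5,-30,-1]]]'
python3 - <<'E'
from h import *
s=sensors.state(); snap('wrist','w17'); print(s['position'],np.degrees(np.arctan2(s['eef_rot'][1,0],s['eef_rot'][0,0])))
E
```

```text
t: 46.05
position: [0.5021, 0.0372, 0.1287]
eef_rot: [[0.183, 0.983, 0.001], [0.983, -0.183, -0.0], [0.0, 0.001, -1.0]]
wrist_force: [0.1, 0.4, -0.7]
opening: 0.0454
t: 46.68
position: [0.5026, 0.0377, 0.0983]
eef_rot: [[0.185, 0.983, -0.0], [0.983, -0.185, -0.0], [-0.0, -0.0, -1.0]]
wrist_force: [-0.2, -0.2, -0.4]
opening: 0.0451
[0.50264933 0.03770341 0.09831996] 79.35533227732644
```

View pics/w17.png

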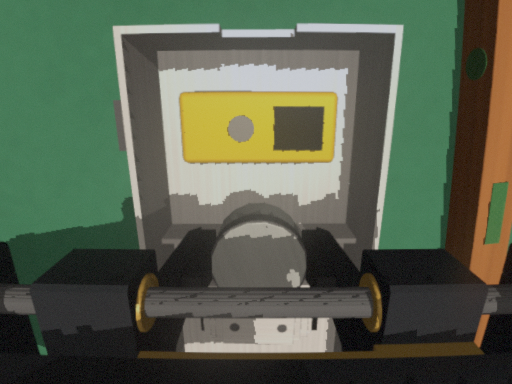

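The wrist view shows the finder at (180–336, 93–162), the cross wall's top at about v 225–242, and the held tin at (260,262). Checking distances.

Run:
```python
from h import *
np.set_printoptions(precision=1,suppress=True)
p=np.array([502.6,37.7]); th=np.radians(-10.5); ex=np.array([np.cos(th),np.sin(th)]); ey=np.array([-ex[1],ex[0]])
for n,u,v,z in [('finder near edge',260,162,.028),('finder far',260,93,.032),('cross top +y edge',340,225,.034),('cross -y edge',340,242,.034),('cross +y edge L',180,226,.034),('end rim outer',390,27,.066),('left rim outer',118,36,.066),('tin front rim',260,215,.118)]:
    q=pt('w17',u,v,z)[:2]*1000; print(n,q,'along x %.1f along y %.1f'%((q-p)@ex,(q-p)@ey))
crop('w17',100,150,400,290,2.6,'c17')
```

```text
finder near edge [510.   68.5] along x 1.6 along y 31.6
finder far [518.8 115.9] along x 1.6 along y 79.8
cross top +y edge [561.   10.7] along x 62.4 along y -15.9
cross -y edge [559.6  -3.5] along x 63.5 along y -30.1
cross +y edge L [441.3  32.4] along x -59.3 along y -16.4
end rim outer [594.4 136.7] along x 72.2 along y 114.0
left rim outer [447.6 159.7] along x -76.3 along y 109.9
tin front rim [508.4  62.5] along x 1.2 along y 25.5
```

View pics/c17.png

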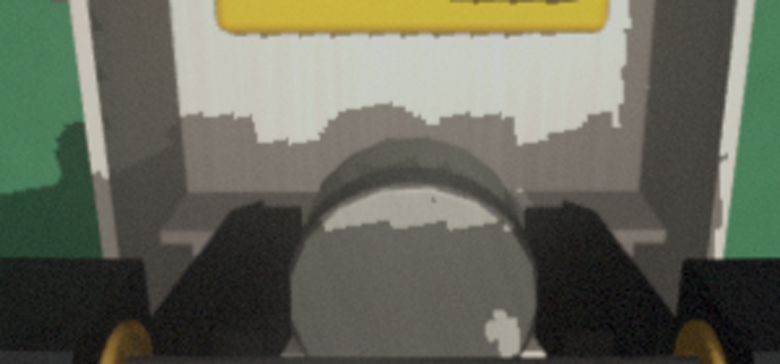

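```bash
python3 -m handwheel '[[[0,0,0,0,1.5,-30,-1],[0,0,0,0,1.5,-60,-1],[0,0,0,0,1.5,-75,-1],[0,0,0,0,1.5,-82,-1],[0,0,0,0,1.5,-82,-1]]]'
python3 -m handwheel '[[[0,0,0,0,0,-2,-1],[0,0,0,0,0,-3,-1],[0,0,0,0,0,-4,-1],[0,0,0,0,0,-4,-1],[0,0,0,0,0,-4,-1]]]'
```

```text
t: 47.35
position: [0.5027, 0.0402, 0.0165]
eef_rot: [[0.183, 0.983, 0.0], [0.983, -0.183, -0.0], [-0.0, 0.0, -1.0]]
wrist_force: [-0.2, 1.1, -1.3]
opening: 0.0451
t: 47.98
position: [0.5026, 0.0404, 0.0126]
eef_rot: [[0.183, 0.983, 0.001], [0.983, -0.183, -0.0], [0.0, 0.001, -1.0]]
wrist_force: [-1.1, 0.5, 4.7]
opening: 0.0452
```

Contact. Release and go up, looking again.

```bash
python3 -m handwheel '[[[0,0,0,0,0,0,0.5],[0,0,0,0,0,0,0.5],[0,0,0,0,0,0,0.5],[0,0,0,0,0,0,0.5],[0,0,0,0,0,20,0.5]]]'
python3 -m handwheel '[[[0,0,0,0,0,60,0.5],[0,0,0,6,-10,110,0.5],[0,0,0,12,-25,140,0.5],[0,0,0,18,-40,140,0.5],[0,0,0,18,-40,140,0.5]]]'
python3 - <<'E'
from h import *
s=sensors.state(); snap('wrist','w18'); snap('top','t18'); print(s['position'])
crop('t18',0,0,512,384,1.5,'t18b')
E
```

```text
t: 48.6
position: [0.5008, 0.0406, 0.0311]
eef_rot: [[0.183, 0.983, -0.003], [0.983, -0.183, 0.001], [-0.0, -0.004, -1.0]]
wrist_force: [-0.3, -0.1, 0.1]
opening: 0.0661
t: 49.22
position: [0.5199, -0.0004, 0.171]
eef_rot: [[0.185, 0.983, -0.002], [0.983, -0.185, 0.0], [0.0, -0.002, -1.0]]
wrist_force: [-0.3, 0.0, -0.7]
opening: 0.0662
[ 5.19861986e-01 -3.86210201e-04  1.70963918e-01]
```

View pics/w18.png

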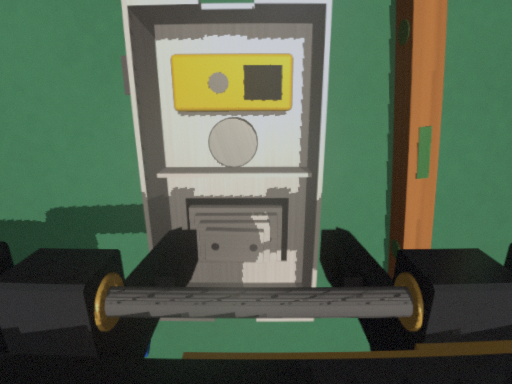

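View pics/t18b.png

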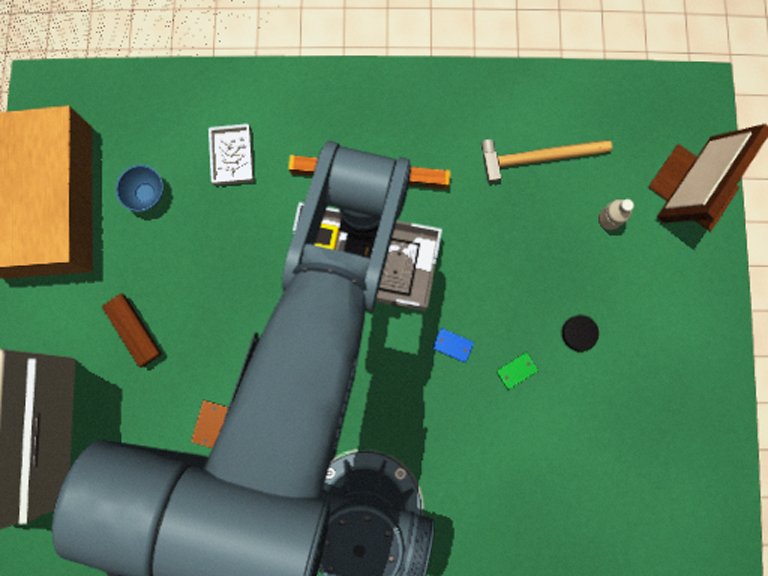

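Tin (233,142) and finder (233,82) lie flat in the bay, and the plates are in place. The level still lies at (370,170). On to the level.

```bash
python3 -m handwheel '[[[0,0,0.03,55,-5,0,0.5],[0,0,0.06,110,-15,0,0.5],[0,0,0.09,159,-30,0,0.5],[0,0,0.09,159,-30,0,0.5],[0,0,0.09,159,-30,0,0.5]]]'
python3 - <<'E'
from h import *
s=sensors.state(); snap('wrist','w19'); print(s['position'],np.degrees(np.arctan2(s['eef_rot'][1,0],s['eef_rot'][0,0])))
E
```

```text
t: 49.95
position: [0.6777, -0.0288, 0.1701]
eef_rot: [[0.094, 0.996, -0.004], [0.996, -0.094, 0.001], [0.001, -0.004, -1.0]]
wrist_force: [0.2, 0.2, 0.8]
opening: 0.0662
[ 0.67769407 -0.02875146  0.17006207] 84.62181251400999
```

View pics/w19.png

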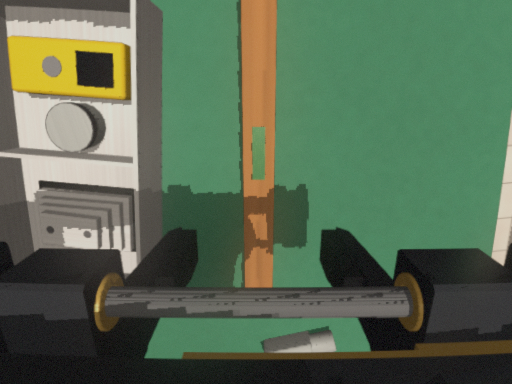

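The level's vial spans (259,126)–(258,180), its edges u 243–275.

Run:
```python
from h import *
np.set_printoptions(precision=1,suppress=True)
a,b=pt('w19',259,126,.036)*1000,pt('w19',258.5,180,.036)*1000
print(a,b,(a+b)/2); print(pt('w19',243,153,.036)*1000,pt('w19',275,153,.036)*1000)
```

```text
[683.   23.3  36. ] [677.8 -27.5  36. ] [680.4  -2.1  36. ]
[665.7  -0.1  36. ] [695.6  -2.9  36. ]
```

```bash
python3 -m handwheel '[[[0,0,0,2,26.5,-50,0.5],[0,0,0,2,26.5,-100,0.5],[0,0,0,2,26.5,-130,0.5],[0,0,0,2,26.5,-150,0.5],[0,0,0,2,26.5,-160,0.5]]]'
```

```text
t: 50.62
position: [0.6807, -0.0028, 0.0119]
eef_rot: [[0.094, 0.996, -0.001], [0.996, -0.094, 0.0], [0.0, -0.001, -1.0]]
wrist_force: [0.5, 0.1, -0.5]
opening: 0.066
```

```bash
python3 -m handwheel '[[[0,0,0,0,0.5,-4,0.5],[0,0,0,0,0.5,-4,-1],[0,0,0,0,0.5,-4,-1],[0,0,0,0,0.5,-4,-1],[0,0,0,0,0.5,-4,-1]]]'
python3 -m handwheel '[[[0,0,0,0,0,0,-1],[0,0,0,0,0,0,-1],[0,0,0,0,0,20,-1],[0,0,0,0,0,60,-1],[0,0,0,0,0,110,-1]]]'
```

```text
t: 51.25
position: [0.6812, -0.0026, 0.0086]
eef_rot: [[0.094, 0.996, -0.0], [0.996, -0.094, -0.0], [-0.0, -0.0, -1.0]]
wrist_force: [-0.5, -0.2, 1.3]
opening: 0.0295
t: 51.88
position: [0.6805, -0.0025, 0.1188]
eef_rot: [[0.094, 0.996, -0.002], [0.996, -0.094, 0.0], [0.0, -0.002, -1.0]]
wrist_force: [1.3, -0.4, -2.7]
opening: 0.0296
```

```bash
python3 -m handwheel '[[[0,0,-0.02,-50,3,10,-1],[0,0,-0.05,-100,6,10,-1],[0,0,-0.07,-150,9,10,-1],[0,0,-0.09,-184,11.5,10,-1],[0,0,-0.09,-184,11.5,10,-1]]]'
python3 -m handwheel '[[[0,0,0,0,0,0,-1],[0,0,0,0,0,-10,-1],[0,0,0,0,0,-20,-1],[0,0,0,0,0,-30,-1],[0,0,0,0,0,-30,-1]]]'
python3 - <<'E'
from h import *
s=sensors.state(); snap('wrist','w20'); snap('scene','s20'); snap('top','t20'); print(s['position'],np.degrees(np.arctan2(s['eef_rot'][1,0],s['eef_rot'][0,0])),s['opening'])
crop('s20',200,130,350,260,5,'s20b'); crop('t20',170,110,310,220,5,'t20b')
E
```

```text
t: 52.5
position: [0.4954, 0.0094, 0.1287]
eef_rot: [[0.183, 0.983, -0.0], [0.983, -0.183, 0.0], [0.0, -0.0, -1.0]]
wrist_force: [0.1, -0.5, -2.1]
opening: 0.0299
t: 53.12
position: [0.4964, 0.0091, 0.0967]
eef_rot: [[0.183, 0.983, -0.003], [0.983, -0.183, 0.001], [0.0, -0.003, -1.0]]
wrist_force: [0.2, 0.3, -2.7]
opening: 0.0296
[0.49635715 0.00907625 0.09668128] 79.45623288246496 0.029646283661828542
```

View pics/w20.png

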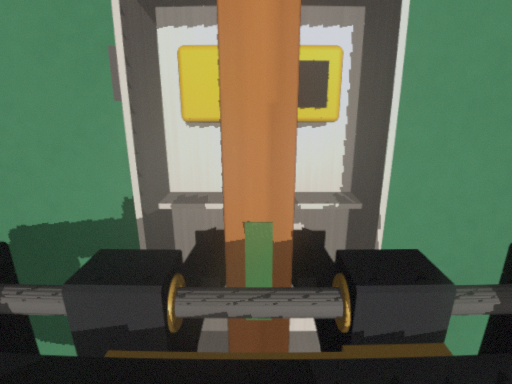

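View pics/s20b.png

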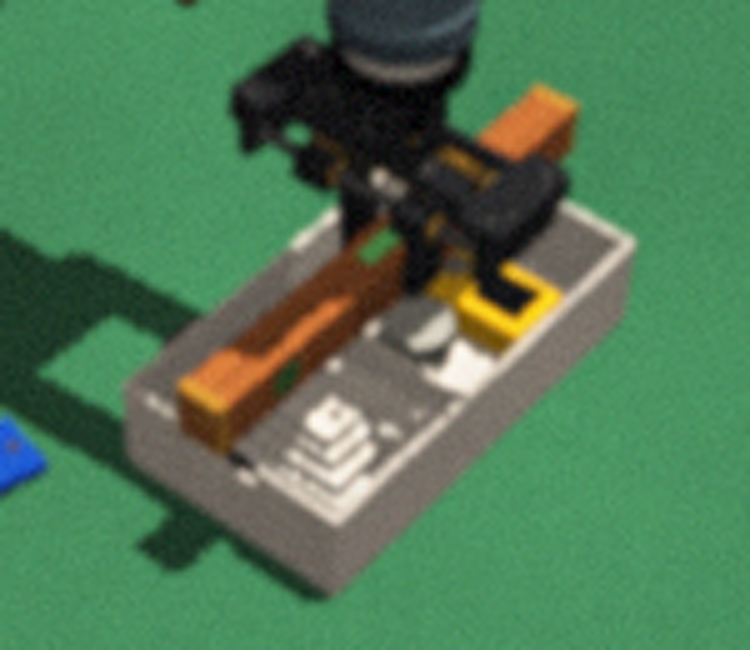

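View pics/t20b.png

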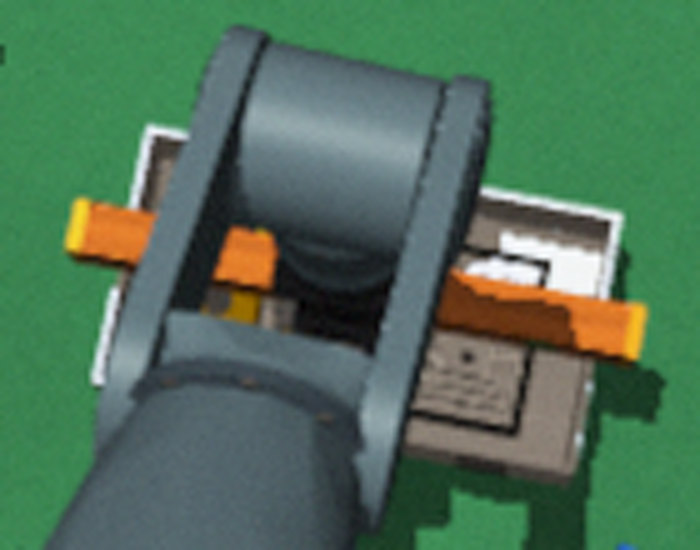

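Run:
```python
from h import *
np.set_printoptions(precision=1,suppress=True)
z=.0967-.0086+.036
L=[(88,198),(66,253)];R=[(648,305),(628,361)]
f=lambda q:pt('t20',170+q[0]/5,110+q[1]/5,z)*1000
l=(f(L[0])+f(L[1]))/2; r=(f(R[0])+f(R[1]))/2
print(l,r,(l+r)/2,np.linalg.norm(l-r),np.degrees(np.arctan2(*(l-r)[[1,0]])))
c=[pt('t20',170+a/5,110+b/5,.066)*1000 for a,b in [(148,125),(624,212),(575,480)]]
for q in c: print(q)
print((c[0]+c[2])/2)
```

```text
[525.5 168.6 124.1] [ 465.6 -150.4  124.1] [495.5   9.1 124.1] 324.5654087641931 79.36592902342268
[600.  136.3  66. ]
[ 548.6 -147.9   66. ]
[ 388.5 -118.5   66. ]
[494.3   8.9  66. ]
```

Level's centre (495.5, 9.1) matches the case middle (~495, 9), yaw 79.4°. Lowering into the notches.

```bash
python3 -m handwheel '[[[0,0,0,0,0,-10,-1],[0,0,0,0,0,-20,-1],[0,0,0,0,0,-26,-1],[0,0,0,0,0,-32,-1],[0,0,0,0,0,-34,-1]]]'
python3 - <<'E'
from h import *
s=sensors.state(); snap('scene','s21'); print(s['position'],s['wrist_force'])
crop('s21',200,130,350,260,5,'s21b')
E
```

```text
t: 53.9
position: [0.497, 0.0089, 0.0637]
eef_rot: [[0.183, 0.983, -0.001], [0.983, -0.183, 0.0], [0.0, -0.001, -1.0]]
wrist_force: [0.7, 0.6, -1.7]
opening: 0.0297
[0.49703621 0.0089418  0.06368121] [ 0.69657472  0.63058927 -1.67285223]
```

View pics/s21b.png

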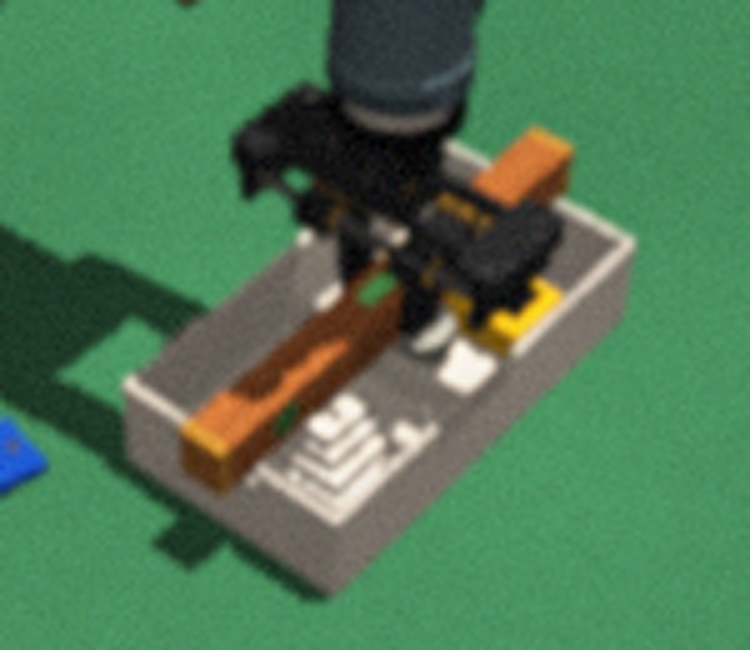

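The near end (205,455) sits between the notch sides, just above the floor. Lowering the rest.

```bash
python3 -m handwheel '[[[0,0,0,-0.5,0,-1,-1],[0,0,0,-0.5,0,-2,-1],[0,0,0,-0.5,0,-3,-1],[0,0,0,-0.5,0,-4,-1],[0,0,0,-0.5,0,-4,-1]]]'
```

```text
t: 54.58
position: [0.4969, 0.0089, 0.0605]
eef_rot: [[0.183, 0.983, 0.0], [0.983, -0.183, -0.0], [-0.0, 0.0, -1.0]]
wrist_force: [-1.8, 0.7, 2.3]
opening: 0.0294
```

```bash
python3 -m handwheel '[[[0,0,0,0,0,0,0.2],[0,0,0,0,0,0,0.2],[0,0,0,0,0,0,0.2],[0,0,0,0,0,0,0.2],[0,0,0,0,0,20,0.2]]]'
python3 -m handwheel '[[[0,0,0,0,0,40,0.2],[0,0,0,0,0,60,-1],[0,0,0,0,0,60,-1],[0,0,0,0,0,60,-1],[0,0,0,0,0,60,-1]]]'
python3 - <<'E'
from h import *
s=sensors.state(); snap('wrist','w22'); snap('scene','s22'); print(s['position'],s['opening'])
crop('s22',200,130,350,260,5,'s22b')
E
```

```text
t: 55.2
position: [0.4954, 0.0091, 0.0791]
eef_rot: [[0.183, 0.983, -0.003], [0.983, -0.183, 0.001], [0.0, -0.004, -1.0]]
wrist_force: [0.4, -0.4, -0.1]
opening: 0.0527
t: 55.82
position: [0.4959, 0.009, 0.1389]
eef_rot: [[0.183, 0.983, -0.002], [0.983, -0.183, 0.001], [0.0, -0.003, -1.0]]
wrist_force: [-0.0, 0.4, 0.1]
opening: 0.0153
[0.49588242 0.0090398  0.13885541] 0.015301983934640034
```

View pics/w22.png

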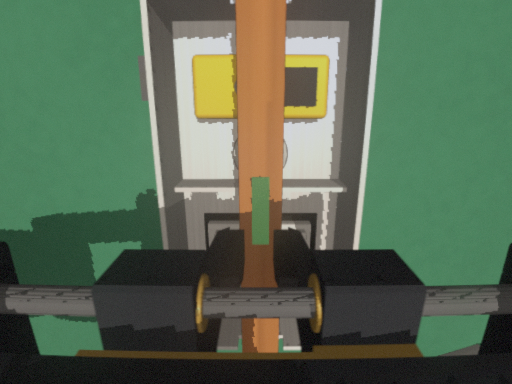

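View pics/s22b.png

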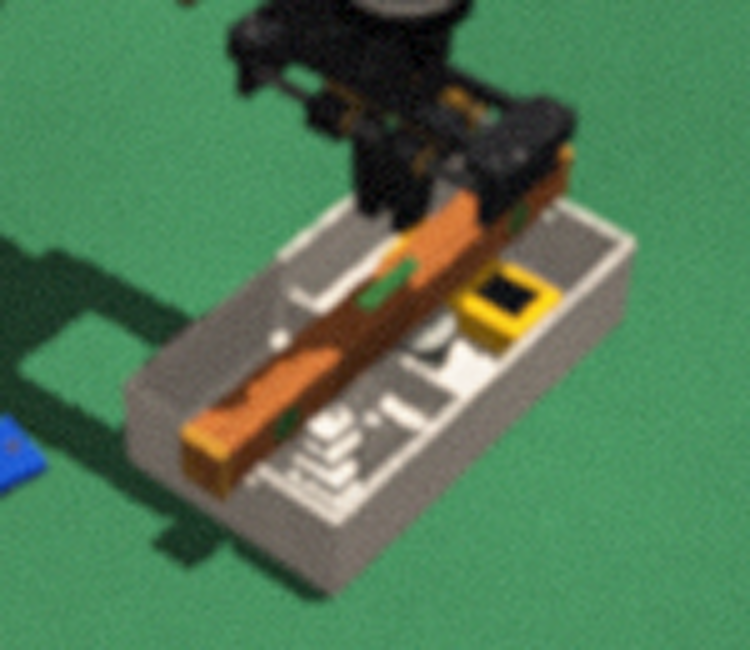

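```bash
python3 - <<'E'
from h import *
a,b=pt('w22',260.5,177,.088)*1000,pt('w22',260.5,245,.088)*1000
print(a,b,(a+b)/2,np.degrees(np.arctan2(*(a-b)[[1,0]])))
E
python3 -m handwheel '[[[0,0,0,0,0,-20,-1],[0,0,0,0,0,-40,-1],[0,0,0,0,0,-48,-1],[0,0,0,0,0,-50,-1],[0,0,0,0,0,-51,-1]]]'
```

```text
[502.10583205  33.54792865  88.        ] [492.93219948 -16.37034851  88.        ] [497.51901577   8.58879007  88.        ] 79.58677108046771
t: 56.55
position: [0.4972, 0.0088, 0.0896]
eef_rot: [[0.183, 0.983, 0.001], [0.983, -0.183, -0.0], [-0.0, 0.001, -1.0]]
wrist_force: [-0.1, -0.3, 0.1]
opening: 0.0002
```

Level centre (497.5, 8.6), yaw 79.6°, on the case middle. Pressing.

```bash
python3 -m handwheel '[[[0,0,0,0,0,-1,-1],[0,0,0,0,0,-2,-1],[0,0,0,0,0,-2.5,-1],[0,0,0,0,0,-2.5,-1],[0,0,0,0,0,-2.5,-1]]]'
python3 -m handwheel '[[[0,0,0,0,0,-0.5,-1],[0,0,0,0,0,-0.8,-1],[0,0,0,0,0,-0.8,-1],[0,0,0,0,0,-0.8,-1],[0,0,0,0,0,-0.8,-1]]]'
```

```text
t: 57.18
position: [0.4975, 0.0088, 0.0884]
eef_rot: [[0.183, 0.983, 0.001], [0.983, -0.183, -0.0], [-0.0, 0.001, -1.0]]
wrist_force: [-3.1, 0.7, 11.1]
opening: 0.0005
t: 57.8
position: [0.4977, 0.0087, 0.0883]
eef_rot: [[0.183, 0.983, 0.002], [0.983, -0.183, -0.001], [-0.0, 0.002, -1.0]]
wrist_force: [-6.2, 0.8, 18.8]
opening: 0.0003
```

```bash
python3 -m handwheel '[[[0,0,0,0,0,30,-1],[0,0,0,0,0,80,-1],[0,0,0,-10,-40,130,-1],[0,0,0,-30,-100,140,-1],[0,0,0,-50,-160,140,-1]]]'
python3 -m handwheel '[[[0,0,0,-10,-60,0,-1],[0,0,0,-20,-120,0,-1],[0,0,0,-30,-180,0,-1],[0,0,0,-30,-180,0,-1],[0,0,0,-30,-180,0,-1]]]'
python3 - <<'E'
from h import *
snap('scene','s23'); snap('top','t23')
crop('s23',200,130,350,260,5,'s23b'); crop('t23',0,0,512,384,1.5,'t23b');crop('t23',170,110,310,220,5,'t23c')
E
```

```text
t: 58.42
position: [0.4484, -0.1491, 0.2281]
eef_rot: [[0.181, 0.983, 0.004], [0.983, -0.181, -0.003], [-0.002, 0.004, -1.0]]
wrist_force: [0.9, -0.5, -0.1]
opening: 0.0003
t: 59.05
position: [0.4179, -0.3269, 0.2257]
eef_rot: [[0.184, 0.983, -0.0], [0.983, -0.184, 0.001], [0.001, -0.0, -1.0]]
wrist_force: [0.2, 0.6, 0.5]
opening: 0.0003
```

View pics/t23b.png

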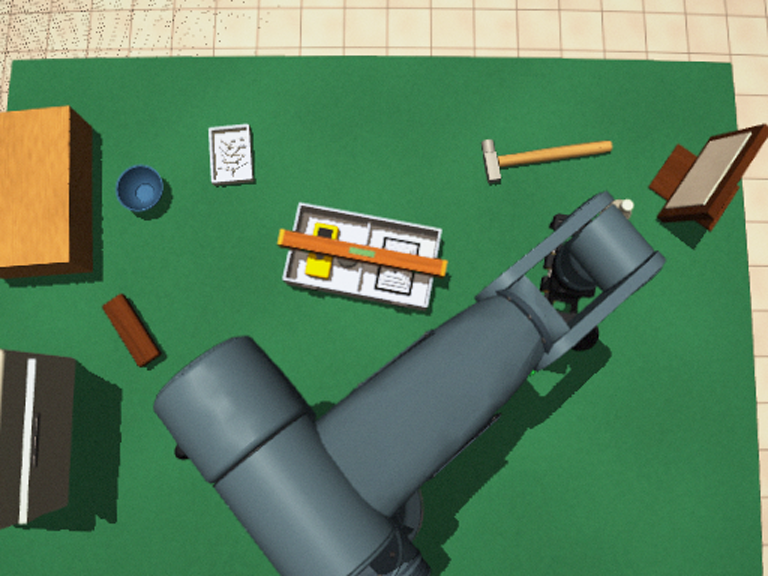

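View pics/t23c.png

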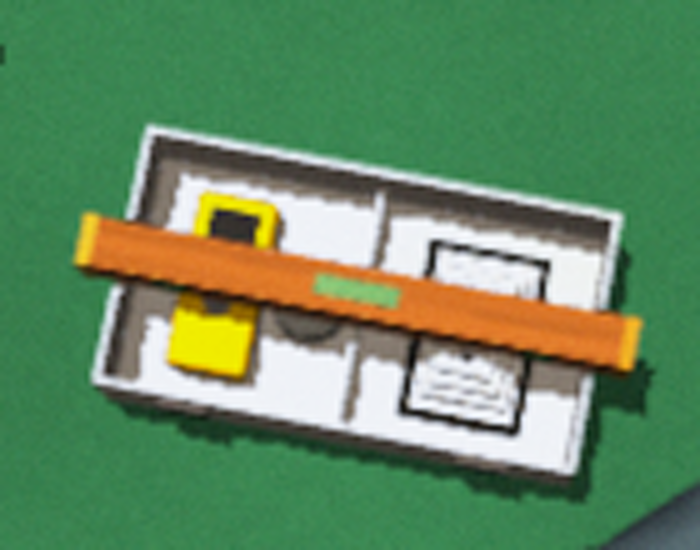

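View pics/s23b.png

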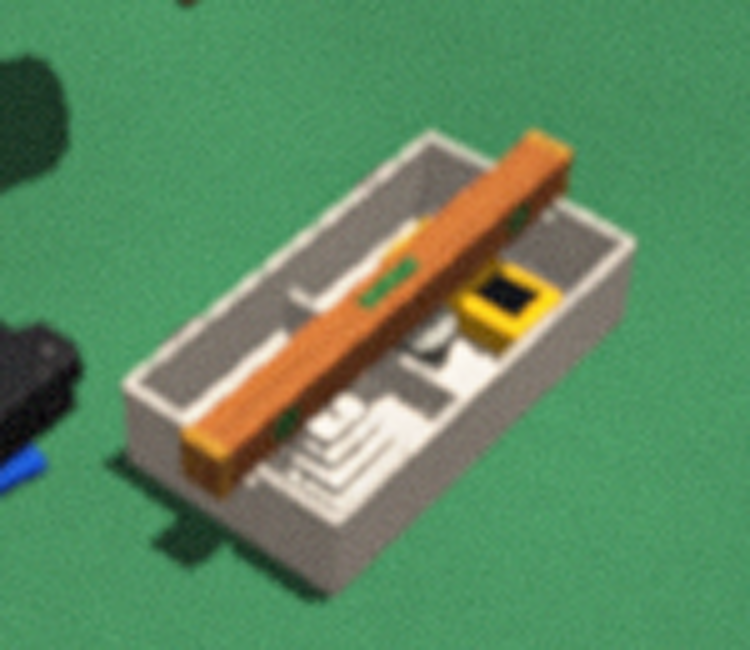

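The level lies in both notches with its ends sticking out evenly. The plates are still stacked, finder and tin are flat, and the bystanders I can see are unmoved. Handing in.

```bash
python3 -c "
from h import *
s=sensors.state(); print(s['wrist_force'],s['position']); print(order.close_job())"
```

```text
[-0.17605567  0.25774825 -0.351703  ] [ 0.41833237 -0.32597236  0.22582977]
the job is handed in; nothing more can be done
None
```

The kit is repacked and the job was handed in at about 59 s of the 210 s allowed. The hand-in gave no verdict.

- **Plates:** all four were present. I stacked them largest first on the pad, letting go of each and pressing it before adding the next (final press readings about 30, 16, 11 and 21 N). Close views after each placing showed them centred within about 1–2 mm and square.
- **Stud finder and nail tin:** both lie flat on the floor of the other compartment.
- **Level:** it lies in both end notches, 1–3 mm from my estimates of the case middle and square to it within about 0.1°. I let go and pressed it with about 19 N.

In the last pictures everything was let go, with the level in both notches, and the arm was clear, with a wrist force near 0 N. The bystanders I could see stood where they started. The polish tin and most of the spray bottle were behind the arm in the last top view; both were in place in earlier top views.

No check failed. My estimates of the case position disagreed by about 2 mm, within the calibration. I noticed no grip slip or knocked object.

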